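Load the tin shaker, clamp down and start it

TASK

Load all the small steel sample tins standing on the bench into the shaker's pulled-out carriage, upright and one to a well, then swing the clamp bar down over them until it snaps down. Then push the carriage fully home, and only then turn the switch on top of the shaker clockwise until it clicks over to on. Leave the other things on the bench where they are.

Things in the scene. Friction and masses are not known exactly. Their poses are not given: they have to be found in the camera images.
- tin0: one of up to five identical small steel sample tins with a flat press lid, a plain closed cylinder 52 mm in diameter and 56 mm tall, about 0.2 kg; origin at the centre of its underside, z axis up through the lid. Absent tins (3 to 5 are present) read None.
- tin1: one of up to five identical small steel sample tins with a flat press lid, a plain closed cylinder 52 mm in diameter and 56 mm tall, about 0.2 kg; origin at the centre of its underside, z axis up through the lid. Absent tins (3 to 5 are present) read None.
- tin2: one of up to five identical small steel sample tins with a flat press lid, a plain closed cylinder 52 mm in diameter and 56 mm tall, about 0.2 kg; origin at the centre of its underside, z axis up through the lid. Absent tins (3 to 5 are present) read None.
- tin3: one of up to five identical small steel sample tins with a flat press lid, a plain closed cylinder 52 mm in diameter and 56 mm tall, about 0.2 kg; origin at the centre of its underside, z axis up through the lid. Absent tins (3 to 5 are present) read None.
- tin4: one of up to five identical small steel sample tins with a flat press lid, a plain closed cylinder 52 mm in diameter and 56 mm tall, about 0.2 kg; origin at the centre of its underside, z axis up through the lid. Absent tins (3 to 5 are present) read None.
- shaker: the grey bench-top tin shaker, fixed to the bench: 410 mm wide (y), 270 mm deep (x), roof 130 mm high, open mouth in its front. Origin on the bench below the middle of its front face; x points into the machine (away from the robot), y to the robot's left, z up. A 20 mm high switch box stands on the front left of the roof (top at 150 mm).
- carriage (a joint): the aluminium carriage that slides in and out of the shaker's mouth along the shaker's x. 0 = fully out towards the robot (it starts within 15 mm of that), 0.175 m = fully home. Sliding friction about 2.5 N; it stays where it is left and stops hard at either end.
- carriage_pull (a point): middle of the steel bow handle on the carriage's front panel: a 12 mm round bar, 140 mm long along y, 40 mm in front of the panel, 50 mm above the bench. When the carriage is home the bar's axis is 47 mm in front of the shaker's front face. The panel is 66 mm high.
- clamp_handle (a point): middle of the clamp bar's handle: a round bar 14 mm in diameter (16 mm over the rubber sleeve on the middle 120 mm), 338 mm long along the shaker's y, 135 mm from the clamp hinge. Raised, it is the highest part of the shaker, 240 mm above the bench and about 85 mm behind the row of wells; down, it is 97 mm above the bench, 60 mm in front of the row of wells.
- clamp_hinge (a point): middle of the clamp bar's hinge line (along the shaker's y), at the rear of the carriage, 97 mm above the bench and 75 mm behind the row of wells; it moves with the carriage.
- clamp (a joint): angle of the clamp bar (rad): 0 = down, its 34 mm wide rubber-faced bar lying over the row of tins 1 mm above the lids; 1.65 = raised, leaning back a little (start 1.5 to 1.65). The handle comes forward (shaker -x) and down. Over-centre spring: holds it up above 1.1 rad; below that it snaps down (about 5 N at the handle). 2 N brings it over. It cannot close on a tin that stands too high.
- switch (a joint): rotary snap switch on the shaker's roof (rad): 0 = off, 1.2 = on, growing clockwise seen from above. A spring detent with its crest at 0.6 holds it at either end: it takes up to 0.2 N m to turn; let go before the crest it springs back, past the crest it clicks over to 1.2.
- switch_grip (a point): on the axis of the switch, 25 mm above the switch box's top, at the height to grip. The switch's grip is an upright bar 50 mm long, 14 mm thick, standing 4 to 34 mm above the box, long side along the point's x axis (the shaker's x when off); a white line marks the far end.
- well0 (a point): centre of the floor of well 1 of 5 in the carriage (a row along the shaker's y at 60 mm spacing, well 1 on the right, y lowest). Each well is 57 mm square inside, with walls 3 mm thick and 14 mm high; its floor is 30 mm above the bench. Axes as the shaker's; it moves with the carriage.
- well1 (a point): centre of the floor of well 2 of 5 in the carriage (a row along the shaker's y at 60 mm spacing, well 1 on the right, y lowest). Each well is 57 mm square inside, with walls 3 mm thick and 14 mm high; its floor is 30 mm above the bench. Axes as the shaker's; it moves with the carriage.
- well2 (a point): centre of the floor of well 3 of 5 in the carriage (a row along the shaker's y at 60 mm spacing, well 1 on the right, y lowest). Each well is 57 mm square inside, with walls 3 mm thick and 14 mm high; its floor is 30 mm above the bench. Axes as the shaker's; it moves with the carriage.
- well3 (a point): centre of the floor of well 4 of 5 in the carriage (a row along the shaker's y at 60 mm spacing, well 1 on the right, y lowest). Each well is 57 mm square inside, with walls 3 mm thick and 14 mm high; its floor is 30 mm above the bench. Axes as the shaker's; it moves with the carriage.
- well4 (a point): centre of the floor of well 5 of 5 in the carriage (a row along the shaker's y at 60 mm spacing, well 1 on the right, y lowest). Each well is 57 mm square inside, with walls 3 mm thick and 14 mm high; its floor is 30 mm above the bench. Axes as the shaker's; it moves with the carriage.
- tinter: bystander: white plastic tinter bottle, 48 mm in diameter, 115 mm tall, among the tins; origin at the centre of its underside
- jar: bystander: glass jar with a white cap, 54 mm in diameter, 75 mm tall, among the tins; origin at the centre of its underside
- tape: bystander: roll of masking tape lying flat, 104 mm in diameter, 36 mm high; origin at the centre of its underside
- trowel: bystander: plasterer's steel trowel, blade 240 x 100 mm, wooden handle above it, 71 mm high in all; origin at the centre of its underside
- sanding_block: bystander: cork sanding block 115 x 62 x 36 mm; origin at the centre of its underside
- tub: bystander: white plastic tub with lid, 120 mm in diameter, 108 mm tall; origin at the centre of its underside
Things that resemble listed ones, but are neither listed nor needed, are in the scene too. What is shaped like the tin1 but blue or orange is not meant.

How it is judged (in metres and radians):
On the way, in this order (a step that is already met when the one before it is completed fails the run):
1. every tin present stands upright on the floor of a well, with the carriage out and the clamp up (z of tin0 in the frame of well2 between -0.004 and 0.004 m and x of tin0 in the frame of well2 between -0.01 and 0.01 m and y of tin0 in the frame of well2 between -0.15 and 0.15 m and angle between each of tin0, tin1, tin2, tin3, tin4's own z axis and vertical below 0.1 rad and z of tin1 in the frame of well2 between -0.004 and 0.004 m and x of tin1 in the frame of well2 between -0.01 and 0.01 m and y of tin1 in the frame of well2 between -0.15 and 0.15 m and z of tin2 in the frame of well2 between -0.004 and 0.004 m and x of tin2 in the frame of well2 between -0.01 and 0.01 m and y of tin2 in the frame of well2 between -0.15 and 0.15 m and z of tin3 in the frame of well2 between -0.004 and 0.004 m and x of tin3 in the frame of well2 between -0.01 and 0.01 m and y of tin3 in the frame of well2 between -0.15 and 0.15 m and z of tin4 in the frame of well2 between -0.004 and 0.004 m and x of tin4 in the frame of well2 between -0.01 and 0.01 m and y of tin4 in the frame of well2 between -0.15 and 0.15 m and value of joint clamp above 1 rad and value of joint carriage below 0.08 m), for 0.2 s.
2. the clamp bar is down (value of joint clamp below 0.06 rad and value of joint carriage below 0.08 m), for 0.3 s.
3. the carriage is fully home with the clamp down (value of joint carriage above 0.17 m and value of joint clamp below 0.06 rad and value of joint switch below 0.6 rad), for 0.2 s.
4. the switch has clicked over to on (value of joint switch above 1.05 rad), for 0.2 s.
At the end, for the whole second after the job is handed in: every tin present is upright (within 0.1 rad) on the floor of a well (within 4 mm in height and 10 mm of the row's line) and at rest, the clamp is down (under 0.06 rad), the carriage is home (within 5 mm) and the switch is on (over 1.05 rad) (z of tin0 in the frame of well2 between -0.004 and 0.004 m and x of tin0 in the frame of well2 between -0.01 and 0.01 m and y of tin0 in the frame of well2 between -0.15 and 0.15 m and angle between each of tin0, tin1, tin2, tin3, tin4's own z axis and vertical below 0.1 rad and z of tin1 in the frame of well2 between -0.004 and 0.004 m and x of tin1 in the frame of well2 between -0.01 and 0.01 m and y of tin1 in the frame of well2 between -0.15 and 0.15 m and z of tin2 in the frame of well2 between -0.004 and 0.004 m and x of tin2 in the frame of well2 between -0.01 and 0.01 m and y of tin2 in the frame of well2 between -0.15 and 0.15 m and z of tin3 in the frame of well2 between -0.004 and 0.004 m and x of tin3 in the frame of well2 between -0.01 and 0.01 m and y of tin3 in the frame of well2 between -0.15 and 0.15 m and z of tin4 in the frame of well2 between -0.004 and 0.004 m and x of tin4 in the frame of well2 between -0.01 and 0.01 m and y of tin4 in the frame of well2 between -0.15 and 0.15 m and linear speed of each of tin0, tin1, tin2, tin3, tin4 below 0.02 m/s and value of joint clamp below 0.06 rad and value of joint carriage above 0.17 m and value of joint switch above 1.05 rad); the robot touches nothing.
It fails at once if one of the other things on the bench is pushed more than 4 cm away or tipped over (distance of any of tinter, jar, tape, trowel, sanding_block, tub from where it was at the start of the episode above 0.04 m or angle between any of tinter, jar, tape, trowel, sanding_block, tub's own z axis and vertical above 0.5 rad).
It fails at once if the switch is turned on before the carriage is home (value of joint switch above 0.9 rad and value of joint carriage below 0.155 m).
Of tin0, tin1, tin2, tin3, tin4 only 3 to 5 are there at a start; the rules pass over those that are not, and their reading is None.
At some moment in a run one of tin0, tin1, tin2, tin3, tin4 may be knocked a few centimetres aside while the robot is not near it.
Once in a run the grip may slacken for a moment while it holds something.
It also fails if it takes over 210 s, if anything falls off the work surface, if the arm or the gripper's body presses on something with over 40 N, if the wrist force passes 120 N, or if a joint passes its speed limit or range.

ROBOT

A 6-joint arm with a two-finger parallel gripper is mounted at the origin on the work surface. World frame = base frame: x ahead of the robot, y to its left, z up, the work surface at z = 0. Lengths are in mm, angles in degrees, forces in N, time in s.
With the tool pointing down it reaches from about 275 to 750 mm from the base axis. Payload 10.2 kg.
Tool frame: the origin (TCP) lies midway between the tips of the shut fingers; the grasp point (between the pads) lies 19 mm behind it; z points along the fingers, x is the direction in which the jaws open and shut, and the axes are right-handed (so a half turn about z gives the same grasp; the last joint's range is limited). The gripper opens to 85 mm and grips with 20 to 120 N. Pads are 22 mm wide; open, the fingers measure 114 mm over their backs; the gripper's body (76 mm by 85 mm) begins 54 mm behind the grasp point. The pads swing forward as they close: fully open they stand 13 mm farther back than shut.
Start: joints at [56.528, 17.928, 85.812, -0, 76.261, -12.8], TCP at [185.35, 491.199, 231.294] pointing down, gripper open.
Joint ranges: [-168.41, 168.41], [-55.51, 124.54], [10.69, 146.95], [-70.63, 250.63], [1, 178], [-165.06, 165.06]. Speed limits (degrees/s): [136.94, 136.94, 172.46, 180, 180, 180].

INTERFACE

Orientations are given as [roll, pitch, yaw] about the fixed x, y, z axes, in that order (R = Rz(yaw) Ry(pitch) Rx(roll)).
In Python, from bench import r gives the robot as it stands.
- The arm moves only by the tool servo_tool, never from a script. Its argument "targets" is one flat list of numbers, 6 for each row, row after row: the shift along the tool's x, y, z in cm, then the turn, a rotation vector about the tool's x, y, z in rad. In form: [dx, dy, dz, rx, ry, rz, dx, dy, dz, rx, ry, rz, ...]. A call has 1 to 5 rows; each row shifts and turns the commanded pose from where the row before left it, along the tool's axes as they then stand; what a row does not reach is not made up. A row lasts 1/12 s, in which the tool goes at most 41.7 mm and 7.16 degrees, less where a joint would pass 70% of its speed; a pose out of reach is approached as far as the arm can. A call is refused whole if a number of a shift passes 4.17 or a number of a turn 0.125, either way. A call with a gripper value outside its range is refused whole. "grip" is the closure in counts, from 0 (fully open) to 255 (shut), set as the call begins (left out, the last holds). The fingers move at their own pace and stop on an object; "newtons" is the grip in N (left out, the last holds). Time passes only in rows, so rows that do not move let the fingers close. It gives the time, the measured TCP pose, the force and the opening at its end, in the units of the state.
- r.sense(): the state, without advancing time (a new reading comes with each control period).
- r.capture(name): name is "side" or "top" or "wrist"; returns a dict with "frame" (420x560x3 uint8, red, green, blue), "fovy" (degrees; the focal length in pixels is half the picture's height over the tangent of half this angle, whatever the lens; pixels are square), "cx", "cy" (the principal point, pixels), "world_to_cam" (4x4, takes a point from world to camera coordinates). Camera axes: x right, y up, looking along -z (the intrinsics and any distortion apply to the point x, -y, -z); pixel columns grow to the right and rows downward; lengths in mm; the calibration is good to about 2 mm. A picture is of the moment at which its call begins. There is no depth.
- r.sign_off(): hands the job in, once; it reports no verdict.
The state is a dict: "t": time; "q": joint angles; "qd": joint speeds; "tau": joint torques, N m; "tcp_pos": TCP position; "ee_rot": TCP orientation; "wrist_force": force on the tool from outside, world axes, zero at the start; "moment": the same for the moment, N m; "width": opening from 0.0 (shut) to 1.0 (fully open).
Only numpy, scipy, OpenCV 4.12 (cv2) and the standard library are available. Lean on these libraries where they do the work, as an engineer would, in place of code of your own. Each camera call takes 0.05 s, during which the arm holds its last target.

## Working session

There is one attempt and no reset: what is moved stays moved. The work goes in short steps, Python scripts to look and compute and a tool call to move; the robot and the scene stay as the last step left them, time stands still between calls to the robot, and variables do not carry over. Pictures are saved under pics/ and viewed, and the job is handed in when it is done.

Besides the shell and the picture viewer there is one more tool, called after "Call:" by a JSON object that holds its "fn" and its "kwargs", one argument or row to a line. servo_tool: Moves the arm, as the interface text tells. Its arguments: {"type":"object","properties":{"targets":{"type":"array","items":{"type":"number"}},"grip":{"type":"number"},"newtons":{"type":"number"}},"required":["targets"]}

```bash
ls; mkdir -p pics; python3 - <<'E'
from bench import r
import cv2
s=r.sense(); print(s)
for n in ["side","top","wrist"]:
    c=r.capture(n); print(n,c["fovy"],c["cx"],c["cy"],c["world_to_cam"].tolist() if hasattr(c["world_to_cam"],'tolist') else c["world_to_cam"],[k for k in c])
    cv2.imwrite(f"pics/{n}0.png",c["frame"][:,:,::-1])
E
```

```text
pics
{'t': 0.0, 'q': array([ 5.65264309e+01,  1.79591995e+01,  8.58564526e+01, -5.31543092e-04,
        7.62595631e+01, -1.27992142e+01]), 'qd': array([ 0.06098024, -0.03018051, -0.0183689 ,  0.06311642,  0.0209582 ,
       -0.09379448]), 'tau': array([-5.18609904e-04, -4.12265611e+01, -2.59741223e+01, -1.08092336e-04,
        4.09863365e-03,  9.84089047e-05]), 'tcp_pos': array([185.21072339, 490.95880955, 230.72120503]), 'ee_rot': array([-1.79983841e+02,  7.34606430e-02,  6.93257820e+01]), 'wrist_force': array([-0.64527307, -0.44468668, -0.55209723]), 'moment': array([ 0.02098478,  0.01354844, -0.0334392 ]), 'width': 0.9948410708191937}
side 43.06241046260125 272.8700786125065 210.50395893398394 [[0.9777008375810103, -0.20866767940413578, -0.02364046880845494, -464.8962481274241], [0.14284075207981464, 0.5782710855092007, 0.803242846970506, -176.2397993754528], [-0.15394022131549512, -0.7887080266081383, 0.5951823729120618, -1733.1163884054906], [0.0, 0.0, 0.0, 1.0]] ['frame', 'fovy', 'cx', 'cy', 'world_to_cam']
top 42.38075352887641 280.3924425212384 205.63667452215216 [[-0.017822578992282064, -0.9998232347336881, -0.0059879015296325985, 11.525259310878942], [0.9818508647931201, -0.01863254758439237, 0.18873713856980404, -485.32536339276146], [-0.1888153462594233, -0.0025154437342282013, 0.9820093877146766, -1465.0169992828567], [0.0, 0.0, 0.0, 1.0]] ['frame', 'fovy', 'cx', 'cy', 'world_to_cam']
wrist 58.5422491971543 279.7908476008353 213.42255700094793 [[0.3531055498556144, 0.9355834624576235, 0.00023545057112686952, -524.6154144685473], [-0.8936247548937652, 0.337344099737328, -0.296029991408763, 38.44220868758084], [-0.27704019221446013, 0.104319428431231, 0.9551786161496489, -378.20219166715015], [0.0, 0.0, 0.0, 1.0]] ['frame', 'fovy', 'cx', 'cy', 'world_to_cam']
```

View pics/top0.png

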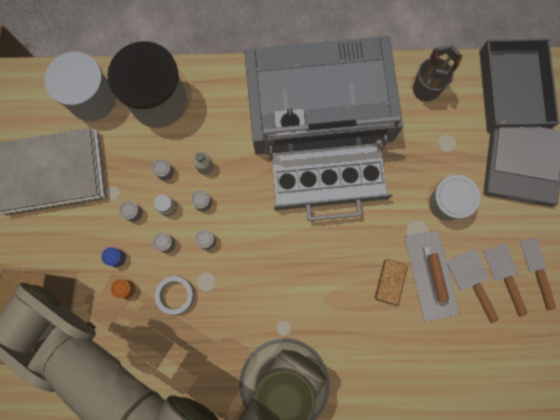

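View pics/side0.png

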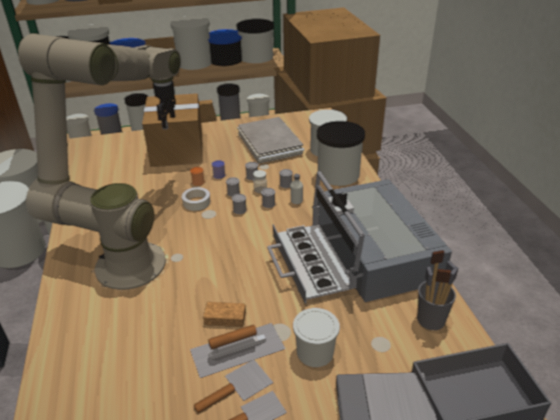

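View pics/wrist0.png

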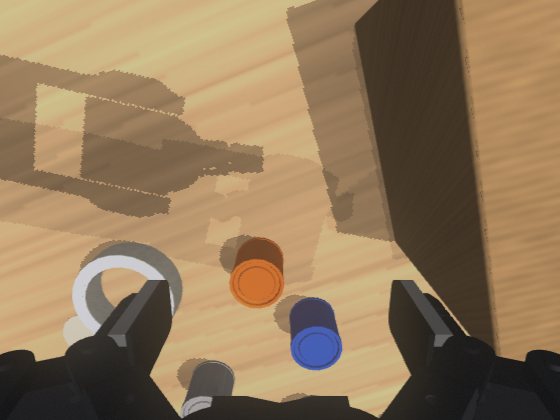

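```bash
cat > h.py <<'E'
import numpy as np, cv2
from bench import r
def cam(n):
    c=r.capture(n); return c
def K(c):
    H=c["frame"].shape[0]; f=H/2/np.tan(np.radians(c["fovy"])/2); return f,c["cx"],c["cy"]
def ray(c,u,v):
    f,cx,cy=K(c); d=np.array([(u-cx)/f,-(v-cy)/f,-1.0]); M=np.array(c["world_to_cam"]); R=M[:3,:3];t=M[:3,3]
    return -R.T@t, R.T@d
def onz(c,u,v,z):
    o,d=ray(c,u,v); return o+d*(z-o[2])/d[2]
def proj(c,p):
    f,cx,cy=K(c); M=np.array(c["world_to_cam"]); q=M[:3,:3]@np.asarray(p,float)+M[:3,3]
    return np.array([cx+f*q[0]/-q[2], cy-f*q[1]/-q[2]])
def tri(cs,uvs):
    A=np.zeros((3,3));b=np.zeros(3)
    for c,(u,v) in zip(cs,uvs):
        o,d=ray(c,u,v); d/=np.linalg.norm(d); P=np.eye(3)-np.outer(d,d); A+=P;b+=P@o
    p=np.linalg.solve(A,b)
    return p,[proj(c,p)-np.array(uv) for c,uv in zip(cs,uvs)]
def save(c,name,crop=None,s=1):
    im=c["frame"][:,:,::-1]
    if crop: x0,y0,x1,y1=crop; im=im[y0:y1,x0:x1]
    im=cv2.resize(im,None,fx=s,fy=s,interpolation=cv2.INTER_CUBIC); cv2.imwrite("pics/"+name,im)
E
python3 - <<'E'
from h import *
t=cam("top"); s=cam("side")
save(t,"topA.png",(95,140,235,320),5 if 0 else 4)
save(t,"topB.png",(240,30,410,230),4 if 0 else 3)
save(s,"sideA.png",(180,140,330,230),5)
save(s,"sideB.png",(260,160,450,310),4)
E
```

```text
(no output)
```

View pics/topA.png

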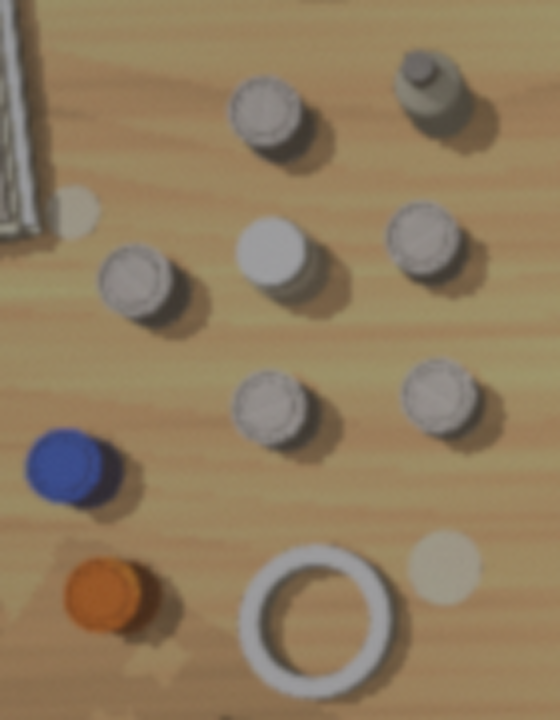

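View pics/topB.png

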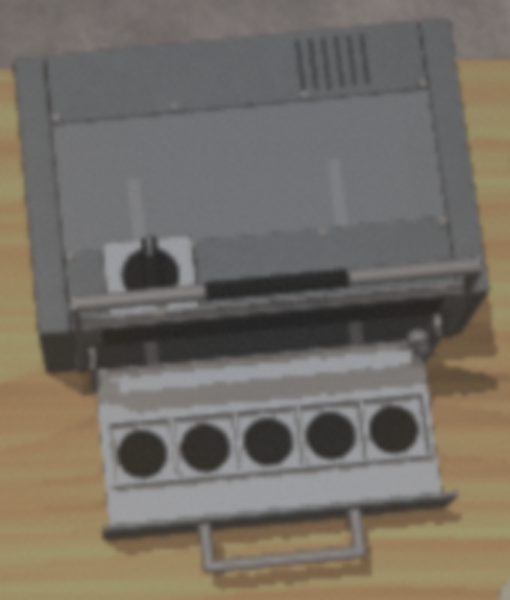

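View pics/sideA.png

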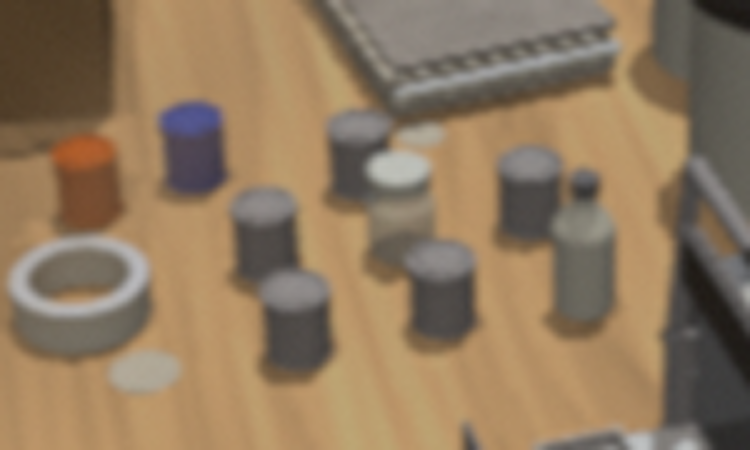

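View pics/sideB.png

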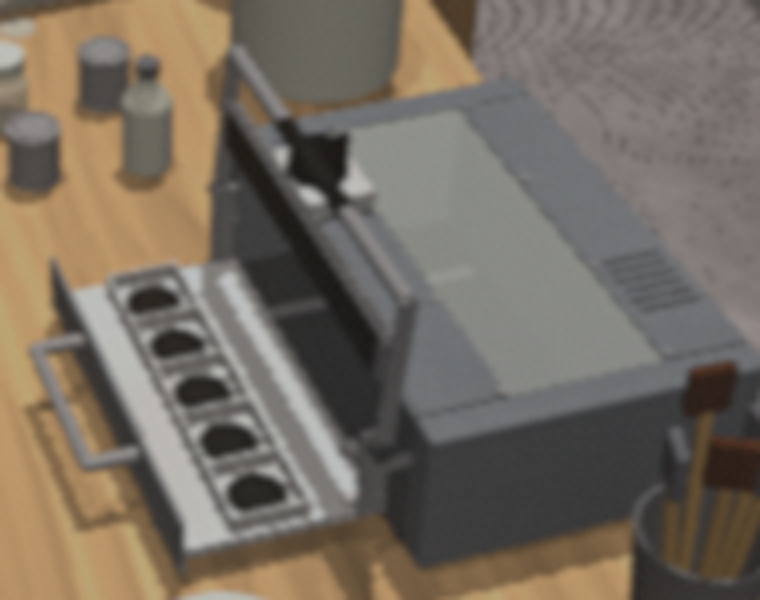

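```bash
cat >> h.py <<'E'
def lids(c,box=(95,140,235,320),s=6,r0=7.5,r1=10.5,p2=22):
    x0,y0,x1,y1=box
    g=cv2.cvtColor(c["frame"][y0:y1,x0:x1],cv2.COLOR_RGB2GRAY)
    g=cv2.GaussianBlur(cv2.resize(g,None,fx=s,fy=s,interpolation=cv2.INTER_CUBIC),(0,0),3)
    h=cv2.HoughCircles(g,cv2.HOUGH_GRADIENT,1,14*s,param1=60,param2=p2,minRadius=int(r0*s),maxRadius=int(r1*s))
    out=[]
    if h is None: return out
    for u,v,rr in h[0]: out.append((x0+(u+.5)/s-.5,y0+(v+.5)/s-.5,rr/s))
    return out
E
python3 - <<'E'
from h import *
t=cam("top"); s=cam("side")
for u,v,rr in sorted(lids(t)):
    col=t["frame"][int(v+.5)-2:int(v+.5)+3,int(u+.5)-2:int(u+.5)+3].mean((0,1)).round()
    p=onz(t,u,v,56); print(np.round((u,v,rr),1),col,p.round(1),'side pred',proj(s,p).round(1))
# known checks
print('tcp', proj(t,r.sense()['tcp_pos']),proj(s,r.sense()['tcp_pos']), 'base',proj(t,[0,0,0]),proj(s,[0,0,0]))
E
```

```text
tcp [ 74.54890234 319.94506765] [169.22715496 125.84225328] base [284.65384513 385.08311605] [130.09354342 264.62981609]
```

```bash
python3 - <<'E'
from h import *
t=cam("top"); s=cam("side")
for p2 in (8,12,16):
  print(p2)
  for u,v,rr in sorted(lids(t,p2=p2)):
    col=t["frame"][int(v+.5)-2:int(v+.5)+3,int(u+.5)-2:int(u+.5)+3].mean((0,1)).round()
    p=onz(t,u,v,56); print(np.round((u,v,rr),1),col,p.round(1),'side pred',proj(s,p).round(1))
E
```

```text
8
[161.3 241.2   9.4] [147. 142. 139.] [390.6 330.6  56. ] side pred [232.5 180. ]
[170.2 293.2  10.4] [152. 126.  91.] [249.4 303.5  56. ] side pred [196. 189.]
12
16
```

```bash
python3 - <<'E'
from h import *
t=cam("top"); s=cam("side")
im=cv2.cvtColor(t["frame"][140:320,95:235],cv2.COLOR_RGB2HSV)
S=4
im=cv2.resize(im,None,fx=S,fy=S,interpolation=cv2.INTER_CUBIC); im=cv2.GaussianBlur(im,(0,0),3)
m=((im[:,:,1]<45)&(im[:,:,2]>112)).astype(np.uint8)*255
m=cv2.morphologyEx(m,cv2.MORPH_OPEN,np.ones((9,9)))
cv2.imwrite("pics/mask1.png",m)
cs,_=cv2.findContours(m,cv2.RETR_EXTERNAL,cv2.CHAIN_APPROX_NONE)
for c in cs:
    a=cv2.contourArea(c)
    if a<1500: continue
    (x,y),(w,h),an=cv2.fitEllipse(c)
    u=95+(x+.5)/S-.5; v=140+(y+.5)/S-.5
    p=onz(t,u,v,56); print(round(u,1),round(v,1),round(w/S,1),round(h/S,1),p.round(1),'side',proj(s,p).round(1))
E
```

```text
173.3 295.0 37.3 38.7 [244.4 295.   56. ] side [194.8 190.4]
205.7 281.5 15.6 16.1 [278.8 208.1  56. ] side [206.7 202.4]
161.6 241.2 17.5 18.0 [390.4 329.7  56. ] side [232.5 180.2]
204.0 238.4 17.5 18.1 [396.1 213.7  56. ] side [238.8 197. ]
128.1 209.6 16.7 18.0 [480.5 425.   56. ] side [251.4 164.3]
162.3 202.6 16.7 17.7 [498.4 330.4  56. ] side [260.4 176.3]
199.9 198.8 16.8 17.7 [507.1 226.   56. ] side [268.1 190.9]
160.5 167.3 16.3 17.2 [599.9 337.8  56. ] side [285.8 171.8]
98.4 172.1 5.5 64.6 [589.4 512.3  56. ] side [273.6 150.1]
```

View pics/mask1.png

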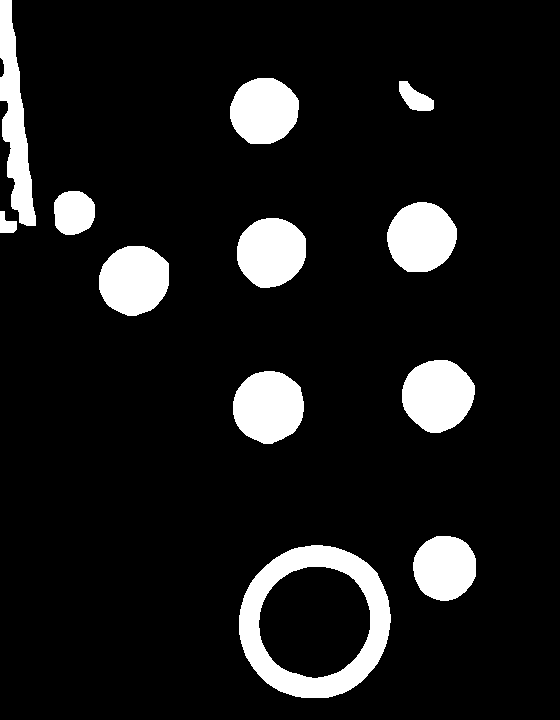

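```bash
python3 - <<'E'
from h import *
t=cam("top"); s=cam("side")
W=[]
for x,y in [(394,429),(330,435),(268,441),(204,447),(142,454)]:
    u=240+(x+.5)/3-.5;v=30+(y+.5)/3-.5
    p=onz(t,u,v,30); W.append(p); print(p.round(1), 'side',((proj(s,p)-[260,160])*4).round())
W=np.array(W); d=W[4]-W[0]; print(np.linalg.norm(d)/4, np.degrees(np.arctan2(-d[0],d[1])))
# switch axis, top view crop(150,268)? box top z=150 corners (104,243),(194,236),(198,302)
for n,(x,y),z in [("sw base",(150,270),154),("handleL",(75,303),240),("handleR",(478,265),240),("pull L",(212,563),50),("pull R",(360,548),50),("panelL",(106,533),66),("panelR",(453,496),66)]:
    u=240+(x+.5)/3-.5;v=30+(y+.5)/3-.5
    p=onz(t,u,v,z); print(n,p.round(1),((proj(s,p)-[260,160])*4).round())
E
```

```text
[ 579.4 -257.3   30. ] side [257. 492.]
[ 574.7 -196.3   30. ] side [229. 439.]
[ 570.  -137.3   30. ] side [203. 391.]
[565.3 -76.4  30. ] side [177. 343.]
[559.6 -17.4  30. ] side [153. 300.]
60.18183437360337 4.715402445603721
sw base [697.8 -26.6 154. ] [322. 163.]
handleL [639.2  37.9 240. ] [233.  41.]
handleR [ 665.7 -298.4  240. ] [406. 291.]
pull L [450.2 -79.8  50. ] [ 40. 349.]
pull R [ 461.6 -216.9   50. ] [ 92. 462.]
panelL [477.2  17.5  66. ] [ 47. 256.]
panelR [ 505.8 -302.3   66. ] [178. 516.]
```

Call:
{"fn": "servo_tool", "kwargs": {
  "targets": [-1.0,3.2,0,0,0,0,-1.0,3.2,0,0,0,0,-1.0,3.2,0,0,0,0,-1.0,3.2,0,0,0,0,-1.0,3.2,0,0,0,0],
  "grip": 0,
  "newtons": 50
}}

```text
t: 1.07
tcp_pos: [318.4, 386.8, 231.4]
ee_rot: [180.0, -0.0, 69.3]
wrist_force: [0.6, 1.3, -0.1]
width: 0.996
```

Call:
{"fn": "servo_tool", "kwargs": {
  "targets": [0,0,0,0,0,0.125,0,0,0,0,0,0.125,0,0,0,0,0,0.125,0,0,0,0,0,0.125,0,0,0,0,0,0.125]
}}

```text
t: 1.48
tcp_pos: [317.4, 387.9, 231.3]
ee_rot: [-180.0, 0.0, 33.2]
wrist_force: [0.1, -0.6, -0.2]
width: 1.007
```

Call:
{"fn": "servo_tool", "kwargs": {
  "targets": [0,0,0,0,0,0.125,0,0,0,0,0,0.125,0,0,0,0,0,0.125,0,0,0,0,0,0.125,0,0,0,0,0,0]
}}

```text
t: 1.9
tcp_pos: [317.4, 388.0, 231.3]
ee_rot: [-180.0, -0.0, 4.6]
wrist_force: [0.5, 0.9, 0.3]
width: 1.0
```

```bash
python3 - <<'E'
from h import *
w=cam("wrist"); save(w,"w1.png")
M=np.array(w["world_to_cam"]); o=-M[:3,:3].T@M[:3,3]; s=r.sense(); print(o.round(1), s['tcp_pos'].round(1))
d=M[:3,:3].T@np.array([0,0,-1]);print(d.round(3))
for n,p in dict(A=(390,330,56),B=(396,214,56),C=(480,425,56),D=(507,226,56),E=(600,338,56)).items(): print(n,proj(w,p).round())
E
```

```text
[311.5 462.7 373.3] [317.4 387.9 231.3]
[ 0.025 -0.294 -0.956]
A [353. 256.]
B [343. 362.]
C [473. 161.]
D [454. 359.]
E [579. 265.]
```

View pics/w1.png

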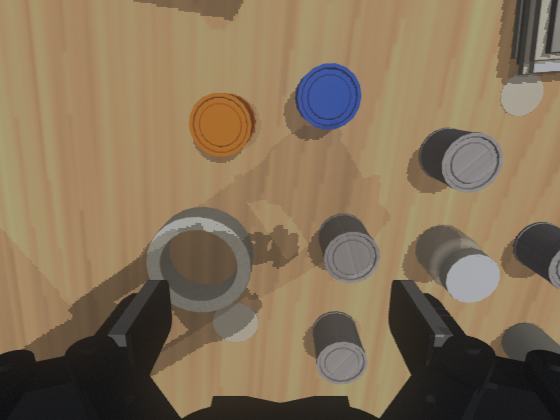

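```bash
cat >> h.py <<'E'
from scipy.spatial.transform import Rotation as Ro
def go(p):
    s=r.sense(); R=Ro.from_euler('xyz',s['ee_rot'],degrees=True).as_matrix()
    return (R.T@(np.asarray(p,float)-s['tcp_pos'])/10).round(2)
E
python3 - <<'E'
from h import *
w=cam("wrist")
A=onz(w,351,257,56);B=onz(w,341,363,56);C=onz(w,472,162,56)
print(A,B,C); print(go([A[0],A[1],231]))
E
```

```text
[388.7164461  329.10927419  56.        ] [395.27313992 212.93125756  56.        ] [478.73707804 424.98849055  56.        ]
[6.58 6.49 0.03]
```

Call:
{"fn": "servo_tool", "kwargs": {
  "targets": [2.2,2.16,0,0,0,0,2.2,2.16,0,0,0,0,2.2,2.16,0,0,0,0,0,0,4,0,0,0,0,0,4,0,0,0]
}}

```text
t: 2.42
tcp_pos: [390.7, 328.4, 151.7]
ee_rot: [-179.9, -0.3, 5.0]
wrist_force: [-0.4, 0.5, -0.9]
width: 0.996
```

Call:
{"fn": "servo_tool", "kwargs": {
  "targets": [0,0,2,0,0,0,0,0,2,0,0,0,0,0,0,0,0,0]
}}

```text
t: 2.67
tcp_pos: [387.0, 328.0, 107.9]
ee_rot: [179.9, 0.4, 5.0]
wrist_force: [-0.1, 0.3, -0.6]
width: 1.001
```

```bash
python3 - <<'E'
from h import *
w=cam("wrist"); save(w,"w2.png")
E
```

```text
(no output)
```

View pics/w2.png

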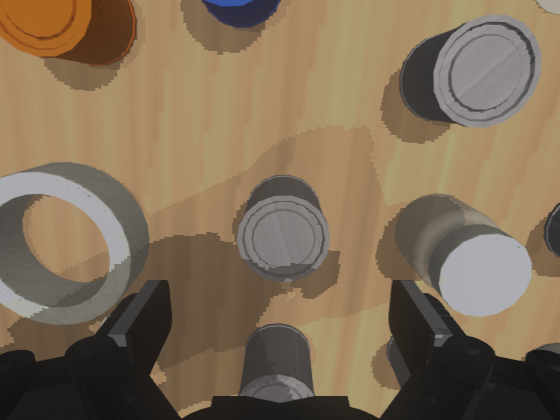

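```bash
python3 - <<'E'
from h import *
w=cam("wrist")
A=onz(w,283,236,56); print(A, r.sense()['tcp_pos']); print(go([A[0],A[1],22]))
E
```

```text
[389.81838736 329.98558342  56.        ] [388.81435315 329.04251755 111.7232612 ]
[ 0.11 -0.09  8.97]
```

Call:
{"fn": "servo_tool", "kwargs": {
  "targets": [0.1,-0.05,3,0,0,0,0,0,3,0,0,0,0,0,2.0,0,0,0,0,0,0.9,0,0,0,0,0,0,0,0,0]
}}

```text
t: 3.18
tcp_pos: [389.6, 329.6, 22.1]
ee_rot: [180.0, 0.0, 4.9]
wrist_force: [-0.5, -0.3, 0.6]
width: 1.0
```

Call:
{"fn": "servo_tool", "kwargs": {
  "targets": [0,0,0,0,0,0,0,0,0,0,0,0,0,0,0,0,0,0,0,0,0,0,0,0,0,0,0,0,0,0],
  "grip": 255,
  "newtons": 60
}}

```text
t: 3.6
tcp_pos: [390.5, 330.1, 24.2]
ee_rot: [-179.9, -0.2, 4.9]
wrist_force: [-1.0, -0.3, 8.6]
width: 0.594
```

Call:
{"fn": "servo_tool", "kwargs": {
  "targets": [0,0,0,0,0,0,0,0,-1,0,0,0,0,0,-2,0,0,0,0,0,0,0,0,0]
}}

```text
t: 3.93
tcp_pos: [391.2, 330.5, 55.9]
ee_rot: [-179.9, -0.3, 4.9]
wrist_force: [0.3, 0.1, -0.5]
width: 0.59
```

```bash
python3 - <<'E'
from h import *
w=cam("wrist"); save(w,"w3.png"); s=r.sense(); print(s['tcp_pos'],s['wrist_force'],s['width'])
c=cam("side"); save(c,"s3.png",(180,100,330,230),5)
W4=np.array([559.6,-17.4]); print(go([W4[0],W4[1],150]))
E
```

```text
[390.65628415 330.14273753  54.29134363] [ 0.8370364   0.87965591 -2.34780129] 0.5921020499042231
[13.97 36.02 -9.69]
```

View pics/w3.png

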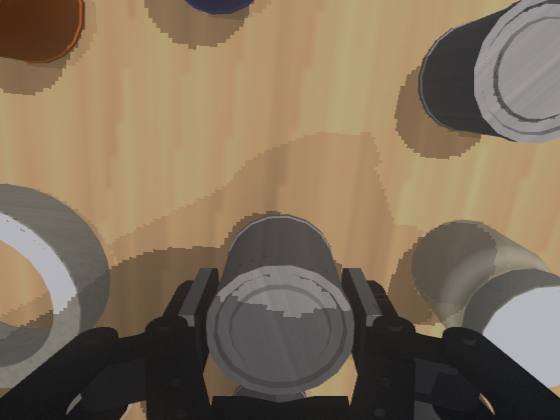

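View pics/s3.png

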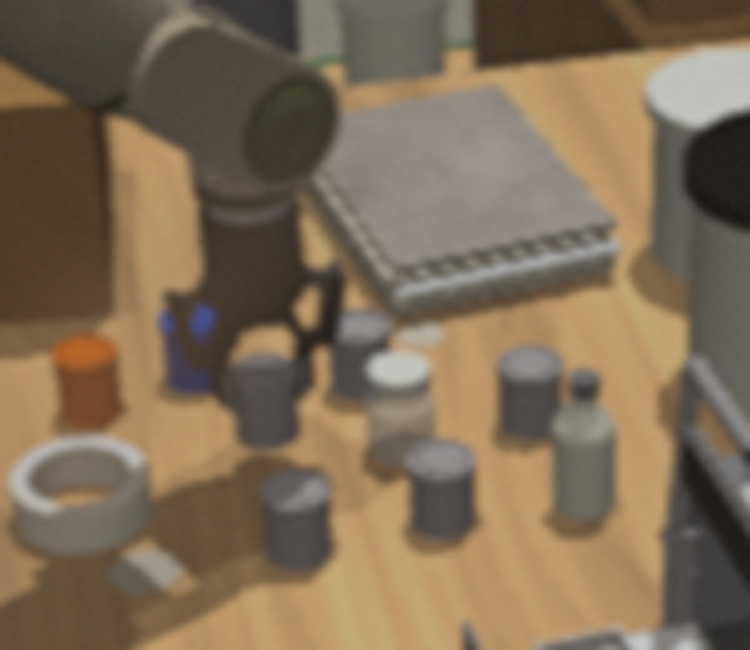

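Call:
{"fn": "servo_tool", "kwargs": {
  "targets": [0,0,-3.2,0,0,0,0,0,-3.2,0,0,0,0,0,-3.2,0,0,0,1.4,3.6,0,0,0,0,1.4,3.6,0,0,0,0]
}}

```text
t: 4.45
tcp_pos: [423.8, 260.5, 149.3]
ee_rot: [-180.0, -0.2, 5.1]
wrist_force: [0.8, -0.6, -3.4]
width: 0.587
```

Call:
{"fn": "servo_tool", "kwargs": {
  "targets": [1.4,3.6,0,0,0,0,1.4,3.6,0,0,0,0,1.4,3.6,0,0,0,0,1.4,3.6,0,0,0,0,1.4,3.6,0,0,0,0]
}}

```text
t: 4.87
tcp_pos: [508.8, 84.9, 147.5]
ee_rot: [-180.0, 0.1, 4.9]
wrist_force: [0.4, -0.4, -2.0]
width: 0.591
```

Call:
{"fn": "servo_tool", "kwargs": {
  "targets": [1.4,3.6,0,0,0,0,1.4,3.6,0,0,0,0,1.4,3.6,0,0,0,0,0,0,0,0,0,0,0,0,0,0,0,0]
}}

```text
t: 5.28
tcp_pos: [559.7, -18.8, 147.0]
ee_rot: [-180.0, 0.1, 4.7]
wrist_force: [-0.8, 1.3, -1.8]
width: 0.593
```

```bash
python3 - <<'E'
from h import *
w=cam("wrist"); save(w,"w4.png"); s=r.sense(); print(s['tcp_pos'],s['ee_rot'],s['wrist_force'],s['width'])
W4=np.array([559.6,-17.4]); print(go([W4[0],W4[1],52]))
for i,p in enumerate([[ 579.4,-257.3,30. ],[ 574.7,-196.3,30. ],[ 570.,-137.3,30. ],[565.3,-76.4,30. ],[559.6,-17.4,30. ]]): print(proj(w,p))
E
```

```text
[559.22014183 -17.477342   147.20354461] [-1.79950430e+02  1.09674671e-01  4.80629508e+00] [ 0.10084789  0.05387826 -1.04614859] 0.5965196870773272
[0.06 0.   9.52]
[279.75230473 460.39382938]
[280.1164493  406.16233946]
[280.32068832 347.59742172]
[280.75472064 279.69706308]
[279.63994543 205.14300689]
```

View pics/w4.png

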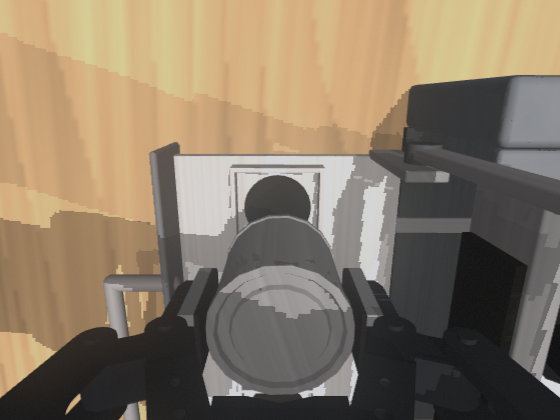

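```bash
python3 - <<'E'
from h import *
w=cam("wrist"); save(w,"w4b.png",(140,140,400,300),3)
s=r.sense(); print(s['tcp_pos'])
E
```

```text
[559.07312371 -16.69895093 147.50186187]
```

View pics/w4b.png

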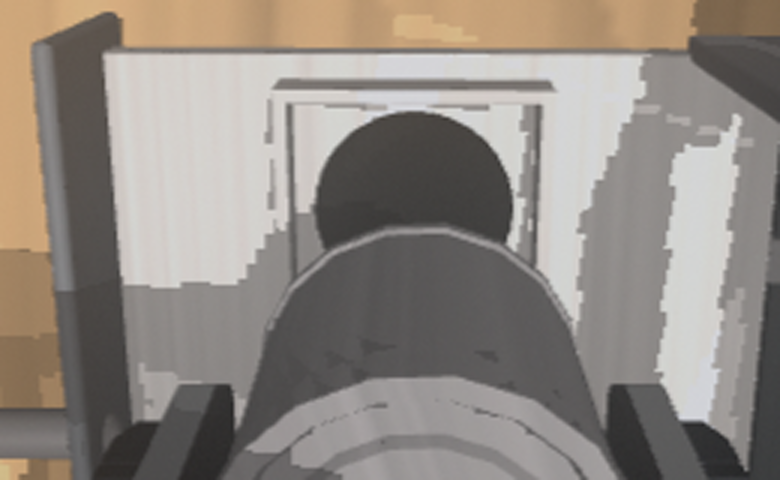

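```bash
python3 - <<'E'
from h import *
w=cam("wrist")
f=lambda x,y,z:onz(w,140+(x+.5)/3-.5,140+(y+.5)/3-.5,z)
a,b=f(274,90,44),f(554,90,44); print('outer',a,b,(a+b)/2, np.linalg.norm(a-b))
c,d=f(288,103,44),f(543,103,44); print('inner',c,d,(c+d)/2, np.linalg.norm(c-d))
e=np.array([np.cos(np.radians(4.7)),np.sin(np.radians(4.7))]); n=np.array([-e[1],e[0]])
ctr=((c+d)/2)[:2]-n*28.5; print('ctr from inner',ctr, 'from outer',((a+b)/2)[:2]-n*31.5)
print('circ',f(414,210,30))
print(go([ctr[0],ctr[1],147]), np.degrees(np.arctan2(*(b-a)[[1,0]])))
E
```

```text
outer [524.5927524   10.12931507  44.        ] [586.13716163  15.38464407  44.        ] [555.36495701  12.75697957  44.        ] 61.76838018496567
inner [527.81706659   7.48748137  44.        ] [584.05954316  12.29044657  44.        ] [555.93830487   9.88896397  44.        ] 56.44718456631164
ctr from inner [558.27355237 -18.51520155] from outer [557.94602004 -18.63709811]
circ [557.93047531 -18.90597578  30.        ]
[-0.1   0.21  0.08] 4.880695212552466
```

```bash
python3 - <<'E'
from h import *
w=cam("wrist"); s=r.sense(); tz=s['tcp_pos'][2]
# lid ellipse extents from w4.png: x 207..355, y 266..392
L,Rr,T,B=[onz(w,*p,tz-22+56) for p in [(207,328),(355,328),(281,266),(281,392)]]
print(L,Rr,np.linalg.norm(L-Rr),(L+Rr)/2,T,B,np.linalg.norm(T-B),(T+B)/2,s['tcp_pos'])
E
```

```text
[535.11523207 -16.42090207 182.03458363] [584.09275442 -12.20019653 182.03458363] 49.15904851162483 [559.60399325 -14.3105493  182.03458363] [557.65136956   8.12571461 182.03458363] [561.86557643 -40.28138832 182.03458363] 48.5901960661343 [559.758473   -16.07783686 182.03458363] [559.1940171  -16.14277596 148.03458363]
```

```bash
cat >> h.py <<'E'
def tin_in_tool(w,s,base_far,lid_far,lid_near,R=26,H=56):
    # px of points in tool's mid-plane; least squares for tool y centre and height of base rel TCP
    from scipy.optimize import least_squares
    Rm=Ro.from_euler('xyz',s['ee_rot'],degrees=True).as_matrix()
    def f(p):
        yc,zb=p  # tool y of axis, tool z of base (positive = beyond TCP)
        pts=[(0,yc-R,zb),(0,yc-R,zb-H),(0,yc+R,zb-H)]
        return np.concatenate([[proj(w,Rm@np.array(q)+s['tcp_pos'])[1]-px] for q,px in zip(pts,(base_far,lid_far,lid_near))])
    o=least_squares(f,[0,25]); return o.x,o.fun
E
python3 - <<'E'
from h import *
w=cam("wrist"); s=r.sense()
print(tin_in_tool(w,s,215.8,266,392), s['tcp_pos'])
save(cam("side"),"s4.png",(230,140,380,260),5)
E
```

```text
(array([ 4.98397007, 29.41271336]), array([ 0.0473794 , -0.04647093,  0.01482507])) [559.29975862 -16.16996385 148.20835376]
```

View pics/s4.png

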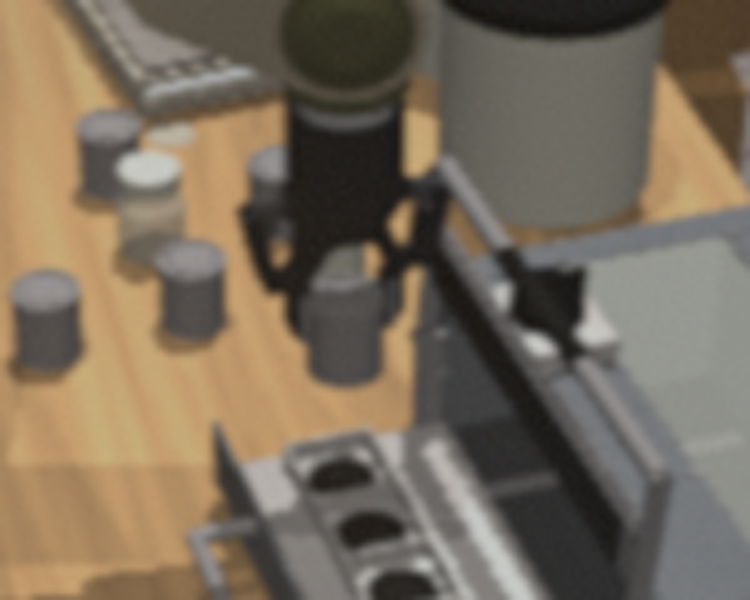

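```bash
python3 - <<'E'
from h import *
s=cam("side")
for p in [(559.3,-16.2,126),(559.7,-21.2,119)]:
    q=np.array(p)
    for dz in (0,56): print(p,dz,((proj(s,q+[0,0,dz])-[230,140])*5).round(1))
E
```

```text
(559.3, -16.2, 126) 0 [340.9 359.4]
(559.3, -16.2, 126) 56 [341.3 289.1]
(559.7, -21.2, 119) 0 [343.3 372.4]
(559.7, -21.2, 119) 56 [343.8 302.4]
```

```bash
python3 - <<'E'
from h import *
im=cv2.imread("pics/w2.png")
# reconstruct w2 camera: same tool-fixed extrinsics; tcp then 388.8,329.0,111.7 yaw 4.9
w=cam("wrist"); s=r.sense()
Rm=Ro.from_euler('xyz',s['ee_rot'],degrees=True).as_matrix(); M=np.array(w["world_to_cam"])
T=np.eye(4);T[:3,:3]=Rm;T[:3,3]=s['tcp_pos']; X=M@T; print(X.round(4))
R2=Ro.from_euler('xyz',[180,0,4.9],degrees=True).as_matrix();T2=np.eye(4);T2[:3,:3]=R2;T2[:3,3]=[388.8,329.0,111.7]
w2=dict(w); w2["world_to_cam"]=X@np.linalg.inv(T2)
a,b=onz(w2,238,238,56),onz(w2,329,238,56); print(np.linalg.norm(a-b))
a,b=onz(w2,283,196,56),onz(w2,283,282,56); print(np.linalg.norm(a-b),(a+b)/2)
cv2.imwrite("pics/w2b.png",cv2.resize(im[160:300,210:360],None,fx=4,fy=4,interpolation=cv2.INTER_CUBIC))
E
```

```text
[[ 1.000000e+00 -1.000000e-04 -9.000000e-04 -2.073000e-01]
 [ 2.000000e-04 -9.556000e-01  2.948000e-01 -2.999580e+01]
 [-9.000000e-04 -2.948000e-01 -9.556000e-01 -1.577542e+02]
 [ 0.000000e+00  0.000000e+00  0.000000e+00  1.000000e+00]]
51.2656148473646
51.903125492502845 [391.01954157 327.36188641  56.        ]
```

View pics/w2b.png

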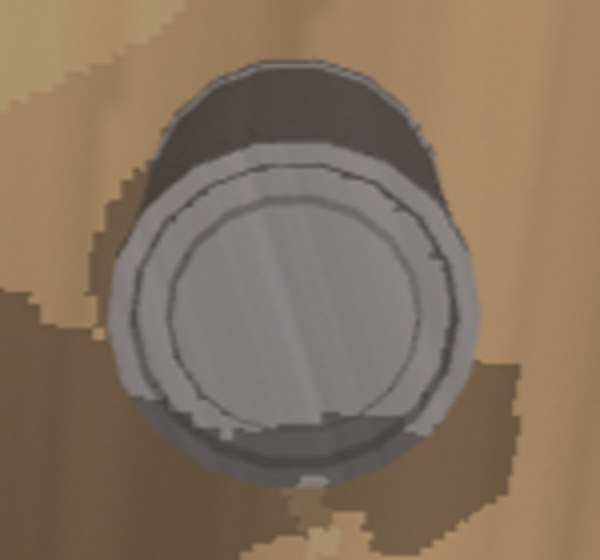

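```bash
python3 - <<'E'
from h import *
s=cam("side"); im=s["frame"][175:230,280:325,::-1]
im=cv2.resize(im,None,fx=10,fy=10,interpolation=cv2.INTER_CUBIC)
for p,col in [((559.3,-16.2,126),(0,0,255)),((559.7,-21.2,119),(0,255,0))]:
  for dz in (0,56):
    th=np.linspace(0,2*np.pi,60); pts=np.array([(proj(s,np.array(p)+[26*np.cos(a),26*np.sin(a),dz])-[280,175]+.5)*10 for a in th]).astype(int)
    cv2.polylines(im,[pts.reshape(-1,1,2)],True,col,1)
cv2.imwrite("pics/s4c.png",im)
E
```

```text
(no output)
```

View pics/s4c.png

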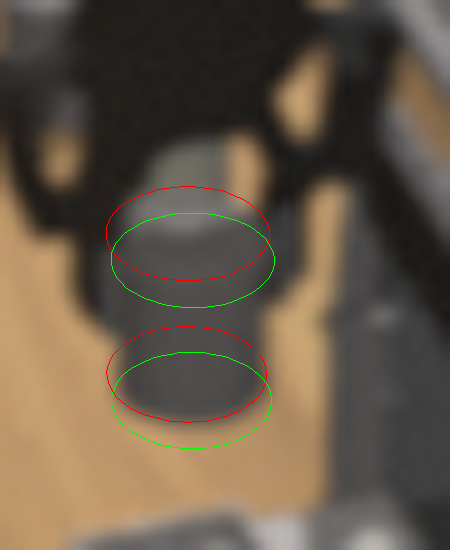

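Call:
{"fn": "servo_tool", "kwargs": {
  "targets": [-0.15,0,2.2,0,0,0,0,0,2.2,0,0,0,0,0,1.8,0,0,0,0,0,0,0,0,0,0,0,0,0,0,0]
}}

```text
t: 6.15
tcp_pos: [558.0, -17.2, 86.2]
ee_rot: [-180.0, 0.1, 4.9]
wrist_force: [-0.1, -0.5, -1.1]
width: 0.592
```

```bash
python3 - <<'E'
from h import *
w=cam("wrist"); s=r.sense(); print(s['tcp_pos'],s['width'],s['wrist_force'])
save(w,"w5.png",(180,130,380,330),3)
E
```

```text
[558.63407557 -17.36594983  87.24643775] 0.5970961847002899 [ 0.0293492  -0.85295458 -0.68924251]
```

View pics/w5.png

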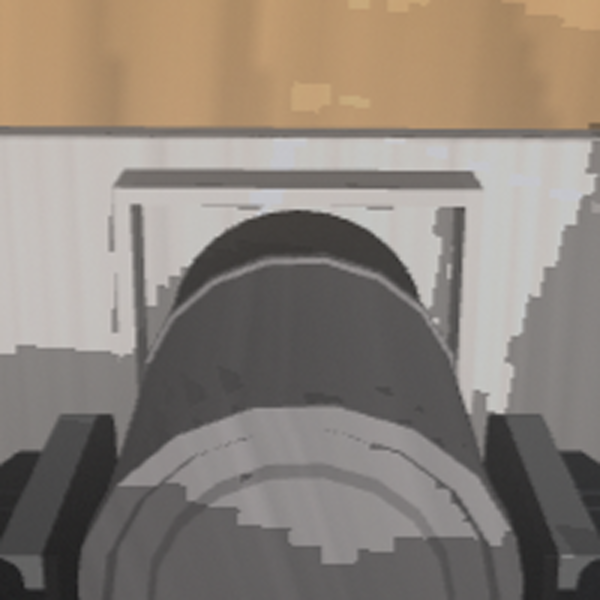

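```bash
python3 - <<'E'
from h import *
w=cam("wrist"); s=r.sense(); print(s['tcp_pos'])
Rm=Ro.from_euler('xyz',s['ee_rot'],degrees=True).as_matrix()
tl=lambda p:(Rm.T@(p-s['tcp_pos'])).round(1)
print(tl(onz(w,279.5,199,44)),tl(onz(w,280.5,216,58)),tl(onz(w,280.5,216,65)))
a,b=onz(w,180+133/3,200,44),onz(w,180+465/3,200,44);print(tl(a),tl(b),np.linalg.norm(a-b))
a,b=onz(w,180+113/3,192.5,44),onz(w,180+481/3,192.5,44);print(tl(a),tl(b),np.linalg.norm(a-b))
E
```

```text
[558.91163804 -17.45646525  87.69288419]
[ -0.2 -25.7  43.7] [  0.3 -21.   29.7] [  0.3 -23.3  22.7]
[-28.4 -25.2  43.6] [ 28.2 -25.2  43.7] 56.61214339705686
[-31.6 -29.2  43.6] [ 30.8 -29.1  43.7] 62.36884914773098
```

Call:
{"fn": "servo_tool", "kwargs": {
  "targets": [-0.05,-0.1,1.0,0,0,0,0,0,1.0,0,0,0,0,0,0.3,0,0,0,0,0,0,0,0,0]
}}

```text
t: 6.58
tcp_pos: [557.0, -16.3, 62.1]
ee_rot: [-180.0, 0.1, 4.9]
wrist_force: [0.0, -0.4, -1.9]
width: 0.587
```

```bash
python3 - <<'E'
from h import *
w=cam("wrist"); s=r.sense(); print(s['tcp_pos'],s['width'],s['wrist_force'])
save(w,"w6.png",(180,130,380,330),3)
E
```

```text
[557.34550582 -16.38693884  62.79899109] 0.5936301102149322 [-0.17317138 -0.47474847 -1.54770424]
```

View pics/w6.png

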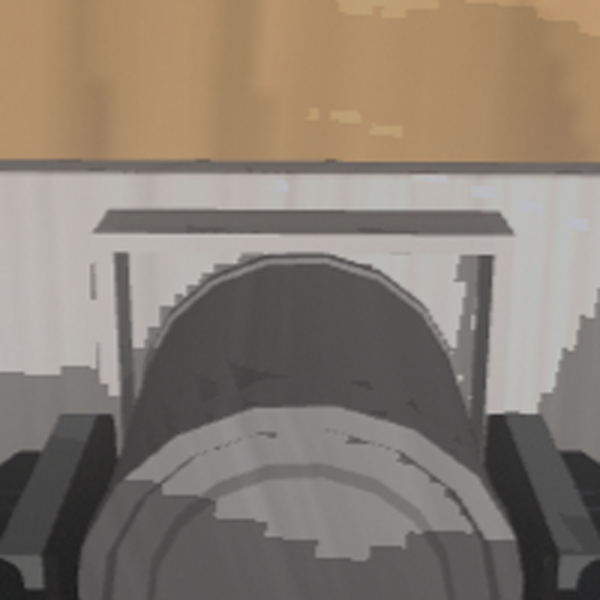

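Call:
{"fn": "servo_tool", "kwargs": {
  "targets": [0,0,0.3,0,0,0,0,0,0,0,0,0,0,0,0,0,0,0]
}}

```text
t: 6.88
tcp_pos: [557.6, -16.4, 60.4]
ee_rot: [180.0, -0.0, 4.9]
wrist_force: [0.0, 0.3, -1.3]
width: 0.594
```

Call:
{"fn": "servo_tool", "kwargs": {
  "targets": [0,0,0.2,0,0,0,0,0,0,0,0,0,0,0,0,0,0,0]
}}

```text
t: 7.13
tcp_pos: [557.6, -16.4, 58.3]
ee_rot: [180.0, 0.0, 4.9]
wrist_force: [-0.5, 0.3, -1.6]
width: 0.593
```

Call:
{"fn": "servo_tool", "kwargs": {
  "targets": [0,0,0.2,0,0,0,0,0,0,0,0,0,0,0,0,0,0,0]
}}

```text
t: 7.38
tcp_pos: [557.5, -16.4, 56.2]
ee_rot: [-180.0, 0.0, 4.9]
wrist_force: [0.2, -0.1, -2.0]
width: 0.591
```

Call:
{"fn": "servo_tool", "kwargs": {
  "targets": [0,0,0.2,0,0,0,0,0,0,0,0,0,0,0,0,0,0,0]
}}

```text
t: 7.63
tcp_pos: [557.6, -16.4, 54.3]
ee_rot: [-180.0, 0.0, 4.9]
wrist_force: [0.1, 0.6, -2.4]
width: 0.592
```

Call:
{"fn": "servo_tool", "kwargs": {
  "targets": [0,0,0.15,0,0,0,0,0,0,0,0,0,0,0,0,0,0,0]
}}

```text
t: 7.88
tcp_pos: [558.5, -16.4, 54.2]
ee_rot: [180.0, -0.1, 4.9]
wrist_force: [-0.9, 0.9, 8.3]
width: 0.593
```

Call:
{"fn": "servo_tool", "kwargs": {
  "targets": [0,0,0.1,0,0,0,0,0,0,0,0,0,0,0,0,0,0,0]
}}

```text
t: 8.13
tcp_pos: [559.0, -16.4, 54.1]
ee_rot: [179.9, -0.2, 4.9]
wrist_force: [-1.3, 2.4, 15.6]
width: 0.592
```

Call:
{"fn": "servo_tool", "kwargs": {
  "targets": [0,0,-0.2,0,0,0,0,0,0,0,0,0]
}}

```text
t: 8.3
tcp_pos: [557.8, -16.5, 54.2]
ee_rot: [180.0, -0.0, 4.9]
wrist_force: [0.4, -1.5, 5.0]
width: 0.592
```

Call:
{"fn": "servo_tool", "kwargs": {
  "targets": [0,0,0,0,0,0,0,0,0,0,0,0,0,0,0,0,0,0,0,0,0,0,0,0,0,0,0,0,0,0],
  "grip": 0
}}

```text
t: 8.72
tcp_pos: [557.5, -16.4, 53.7]
ee_rot: [-180.0, 0.0, 4.9]
wrist_force: [-0.4, 0.0, -0.2]
width: 1.001
```

Call:
{"fn": "servo_tool", "kwargs": {
  "targets": [0,0,-2,0,0,0,0,0,-3,0,0,0,0,0,-3,0,0,0,0,0,-3,0,0,0,0,0,0,0,0,0]
}}

```text
t: 9.13
tcp_pos: [559.9, -16.9, 169.6]
ee_rot: [179.8, -0.5, 4.9]
wrist_force: [-0.4, 0.1, 0.7]
width: 0.999
```

```bash
python3 - <<'E'
from h import *
w=cam("wrist"); s=r.sense(); print(s['tcp_pos'],s['width'],s['wrist_force'])
save(w,"w7.png"); save(cam("side"),"s7.png",(260,160,450,310),4)
E
```

```text
[558.83684169 -16.67829268 166.58747527] 1.000729331619308 [ 0.00701009 -0.66684274 -0.36642435]
```

View pics/w7.png

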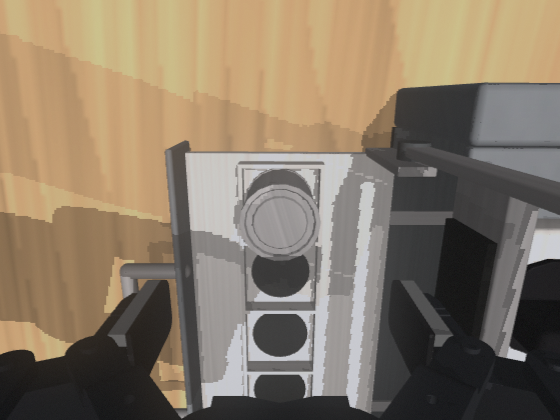

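View pics/s7.png

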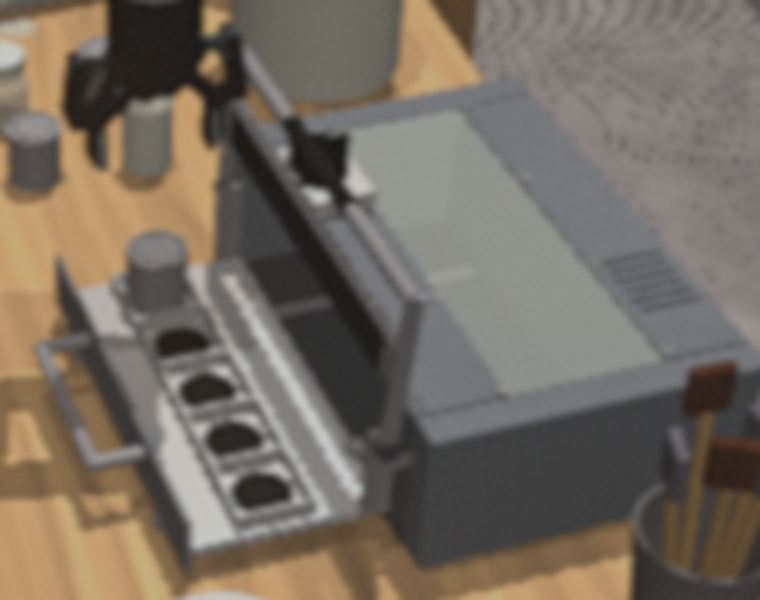

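```bash
python3 - <<'E'
from h import *
print(go([395.5,211.5,111]))
E
```

```text
[-14.25 -24.1    5.31]
```

Call:
{"fn": "servo_tool", "kwargs": {
  "targets": [-2.03,-3.44,0,0,0,0,-2.03,-3.44,0,0,0,0,-2.03,-3.44,0,0,0,0,-2.03,-3.44,0,0,0,0,-2.03,-3.44,0,0,0,0]
}}

```text
t: 9.65
tcp_pos: [439.8, 147.4, 162.4]
ee_rot: [-180.0, 0.2, 4.8]
wrist_force: [0.8, 0.2, -0.0]
width: 1.002
```

Call:
{"fn": "servo_tool", "kwargs": {
  "targets": [-2.03,-3.44,0,0,0,0,-2.03,-3.44,0,0,0,0,0,0,2.7,0,0,0,0,0,2.6,0,0,0,0,0,0,0,0,0]
}}

```text
t: 10.07
tcp_pos: [392.3, 211.2, 106.3]
ee_rot: [179.9, 0.5, 4.9]
wrist_force: [-0.5, -0.4, -0.3]
width: 0.996
```

```bash
cat > look.py <<'E'
import sys
from h import *
w=cam("wrist"); s=r.sense(); print(s['tcp_pos'].round(1),s['ee_rot'].round(1),s['width'].round(3),s['wrist_force'].round(1))
save(w,sys.argv[1])
E
python3 look.py w8.png
```

```text
Traceback (most recent call last):
  File "look.py", line 3, in <module>
    w=cam("wrist"); s=r.sense(); print(s['tcp_pos'].round(1),s['ee_rot'].round(1),s['width'].round(3),s['wrist_force'].round(1))
                                                                                  ^^^^^^^^^^^^^^^^
AttributeError: 'float' object has no attribute 'round'
```

```bash
sed -i "s/s\['width'\].round(3)/round(s['width'],3)/" look.py
python3 look.py w8.png
```

```text
[395.1 211.2 110.2] [180.    0.2   4.9] 1.003 [-0.   0.5  1.3]
```

View pics/w8.png

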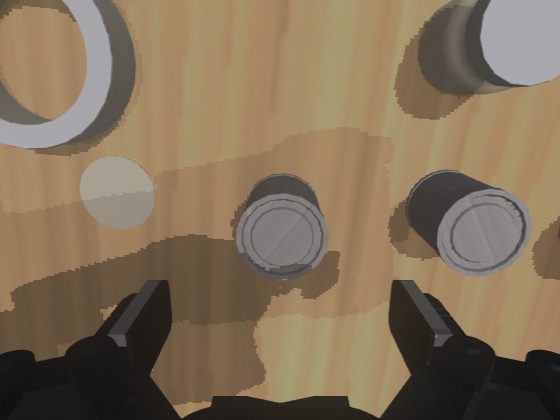

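Call:
{"fn": "servo_tool", "kwargs": {
  "targets": [0.05,0.13,3,0,0,0,0,0,3,0,0,0,0,0,1.8,0,0,0,0,0,0.9,0,0,0,0,0,0,0,0,0]
}}

```text
t: 10.58
tcp_pos: [396.2, 209.8, 23.3]
ee_rot: [180.0, 0.1, 4.8]
wrist_force: [0.1, 0.2, 0.1]
width: 1.003
```

Call:
{"fn": "servo_tool", "kwargs": {
  "targets": [0,0,0,0,0,0,0,0,0,0,0,0,0,0,0,0,0,0,0,0,0,0,0,0,0,0,0,0,0,0],
  "grip": 255
}}

```text
t: 11.0
tcp_pos: [397.0, 210.4, 25.4]
ee_rot: [-180.0, -0.1, 4.9]
wrist_force: [-2.7, -0.6, 10.0]
width: 0.592
```

Call:
{"fn": "servo_tool", "kwargs": {
  "targets": [0,0,0,0,0,0,0,0,-1,0,0,0,0,0,-3,0,0,0,0,0,-3.5,0,0,0,0,0,-3.5,0,0,0]
}}

```text
t: 11.42
tcp_pos: [395.7, 210.1, 135.7]
ee_rot: [180.0, 0.0, 4.9]
wrist_force: [0.2, 0.0, -2.1]
width: 0.595
```

```bash
python3 - <<'E'
from h import *
s=r.sense(); print(s['tcp_pos'],s['width'],s['wrist_force'])
print(go([562.6,-77.0,135]))
E
```

```text
[395.67892832 210.09649282 135.65584183] 0.5947506811295816 [ 0.17816749  0.00776809 -2.08029212]
[14.19 30.02  0.06]
```

Call:
{"fn": "servo_tool", "kwargs": {
  "targets": [1.58,3.35,0,0,0,0,1.58,3.35,0,0,0,0,1.58,3.35,0,0,0,0,1.58,3.35,0,0,0,0,1.58,3.35,0,0,0,0]
}}

```text
t: 11.83
tcp_pos: [489.7, 48.3, 134.6]
ee_rot: [180.0, -0.1, 4.9]
wrist_force: [2.3, 0.1, -1.5]
width: 0.594
```

Call:
{"fn": "servo_tool", "kwargs": {
  "targets": [1.57,3.35,0,0,0,0,1.57,3.35,0,0,0,0,1.57,3.35,0,0,0,0,1.57,3.3,0,0,0,0,0,0,0,0,0,0]
}}

```text
t: 12.25
tcp_pos: [565.2, -83.1, 134.3]
ee_rot: [179.9, -0.1, 4.6]
wrist_force: [-0.3, -0.4, -2.4]
width: 0.596
```

Call:
{"fn": "servo_tool", "kwargs": {
  "targets": [0,0,2.2,0,0,0,0,0,2.2,0,0,0,0,0,0,0,0,0,0,0,0,0,0,0]
}}

```text
t: 12.58
tcp_pos: [562.7, -77.5, 89.9]
ee_rot: [-180.0, 0.1, 4.9]
wrist_force: [-0.6, -0.2, -1.6]
width: 0.591
```

```bash
python3 look.py w9.png
```

```text
[563.4 -77.7  91. ] [ 1.8e+02 -1.0e-01  4.9e+00] 0.587 [-0.4 -0.1 -1.2]
```

View pics/w9.png

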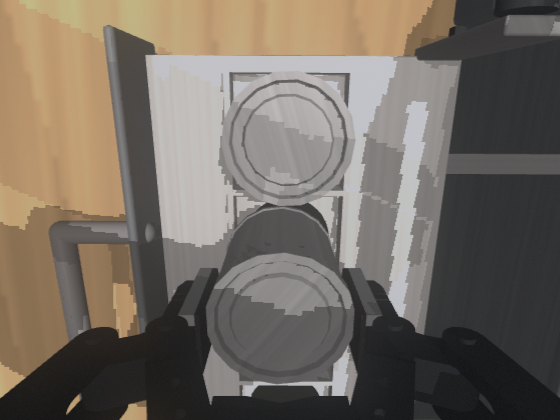

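```bash
python3 - <<'E'
from h import *
w=cam("wrist"); save(w,"w9b.png",(200,170,380,290),4)
E
```

```text
(no output)
```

View pics/w9b.png

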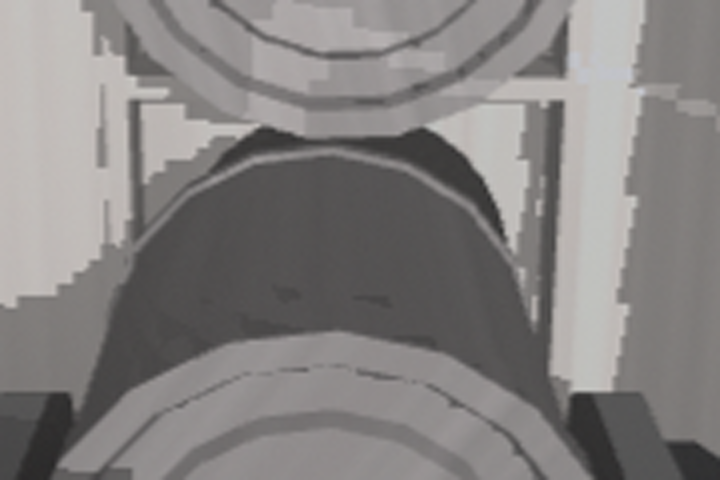

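```bash
cat > wl.py <<'E'
import sys
from h import *
# wl.py uL uR vwall ubase vbase zoff
uL,uR,vw,ub,vb,zo=map(float,sys.argv[1:])
w=cam("wrist"); s=r.sense(); print(s['tcp_pos'].round(1))
Rm=Ro.from_euler('xyz',s['ee_rot'],degrees=True).as_matrix()
tl=lambda p:(Rm.T@(p-s['tcp_pos'])).round(1)
a,b=tl(onz(w,uL,vw,44)),tl(onz(w,uR,vw,44)); t=tl(onz(w,ub,vb,s['tcp_pos'][2]-zo))
print('well ctr tool xy',(a+b)[:2]/2+[0,28.5],'width',b[0]-a[0],'tin',t[:2]+[0,26])
E
python3 wl.py 232.3 340.8 195.5 282 208 25
```

```text
[563.8 -77.8  91.5]
well ctr tool xy [3.8 2.1] width 56.6 tin [ 1.2 -0.2]
```

Call:
{"fn": "servo_tool", "kwargs": {
  "targets": [0.26,0.22,0.4,0,0,0,0,0,1.0,0,0,0,0,0,0.8,0,0,0,0,0,0,0,0,0,0,0,0,0,0,0]
}}

```text
t: 13.15
tcp_pos: [565.4, -79.5, 67.0]
ee_rot: [-180.0, 0.1, 4.9]
wrist_force: [-0.3, 0.5, -2.4]
width: 0.587
```

```bash
python3 look.py w10.png
```

```text
[565.7 -79.6  67.6] [-180.     0.     4.9] 0.594 [-0.4 -0.1 -1.5]
```

View pics/w10.png

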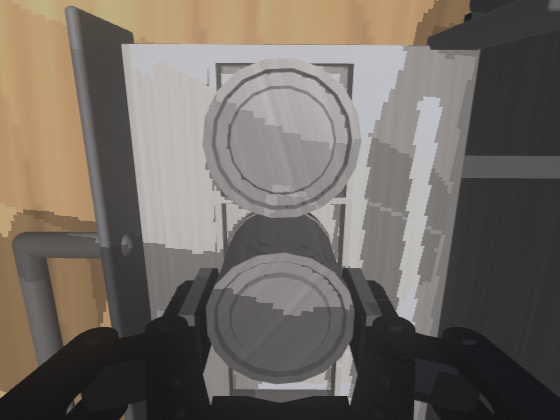

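Aligned with the well; lowering until contact (expected at TCP about 55).

Call:
{"fn": "servo_tool", "kwargs": {
  "targets": [0,0,0.4,0,0,0,0,0,0.4,0,0,0,0,0,0,0,0,0,0,0,0,0,0,0]
}}

```text
t: 13.53
tcp_pos: [565.7, -79.6, 59.6]
ee_rot: [-180.0, 0.0, 4.9]
wrist_force: [-0.1, 0.1, -1.7]
width: 0.589
```

Call:
{"fn": "servo_tool", "kwargs": {
  "targets": [0,0,0.25,0,0,0,0,0,0,0,0,0,0,0,0,0,0,0]
}}

```text
t: 13.78
tcp_pos: [565.8, -79.6, 57.2]
ee_rot: [-180.0, 0.0, 4.9]
wrist_force: [-0.3, 0.7, -2.2]
width: 0.59
```

Call:
{"fn": "servo_tool", "kwargs": {
  "targets": [0,0,0.15,0,0,0,0,0,0,0,0,0,0,0,0,0,0,0]
}}

```text
t: 14.03
tcp_pos: [565.8, -79.7, 55.7]
ee_rot: [-180.0, 0.0, 4.9]
wrist_force: [-1.3, 0.2, -2.5]
width: 0.591
```

Call:
{"fn": "servo_tool", "kwargs": {
  "targets": [0,0,0.1,0,0,0,0,0,0,0,0,0,0,0,0,0,0,0]
}}

```text
t: 14.28
tcp_pos: [566.1, -79.7, 55.4]
ee_rot: [180.0, -0.1, 4.9]
wrist_force: [-1.1, 1.1, 4.1]
width: 0.593
```

Call:
{"fn": "servo_tool", "kwargs": {
  "targets": [0,0,0.1,0,0,0,0,0,0,0,0,0,0,0,0,0,0,0]
}}

```text
t: 14.53
tcp_pos: [566.7, -79.7, 55.4]
ee_rot: [180.0, -0.1, 4.9]
wrist_force: [-2.4, 2.7, 13.1]
width: 0.59
```

Call:
{"fn": "servo_tool", "kwargs": {
  "targets": [0,0,-0.15,0,0,0,0,0,0,0,0,0]
}}

```text
t: 14.7
tcp_pos: [565.8, -79.7, 55.4]
ee_rot: [180.0, -0.0, 4.9]
wrist_force: [-1.2, -0.3, 5.7]
width: 0.589
```

Call:
{"fn": "servo_tool", "kwargs": {
  "targets": [0,0,0,0,0,0,0,0,0,0,0,0,0,0,0,0,0,0,0,0,0,0,0,0,0,0,0,0,0,0],
  "grip": 0
}}

```text
t: 15.12
tcp_pos: [565.8, -79.7, 55.2]
ee_rot: [-180.0, 0.0, 4.9]
wrist_force: [0.1, 0.1, -0.4]
width: 1.0
```

Call:
{"fn": "servo_tool", "kwargs": {
  "targets": [0,0,-2,0,0,0,0,0,-3,0,0,0,0,0,-3,0,0,0,0,0,-3,0,0,0,0,0,0,0,0,0]
}}

```text
t: 15.53
tcp_pos: [568.0, -80.4, 171.2]
ee_rot: [179.8, -0.5, 4.9]
wrist_force: [0.8, 0.1, 0.4]
width: 1.001
```

```bash
python3 look.py w11.png; python3 -c "
from h import *
print(go([506,223.5,111]))
save(cam('side'),'s11.png',(170,120,450,310),2.8)
"
```

```text
[567.  -80.  168.2] [179.9  -0.3   4.9] 0.997 [-0.2 -0.6 -1.1]
[ -3.53 -30.78   5.63]
```

View pics/w11.png

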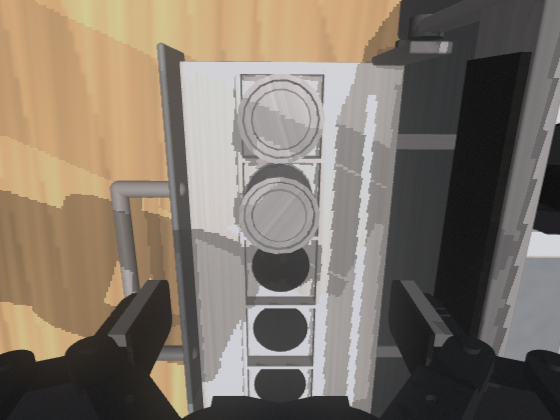

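View pics/s11.png

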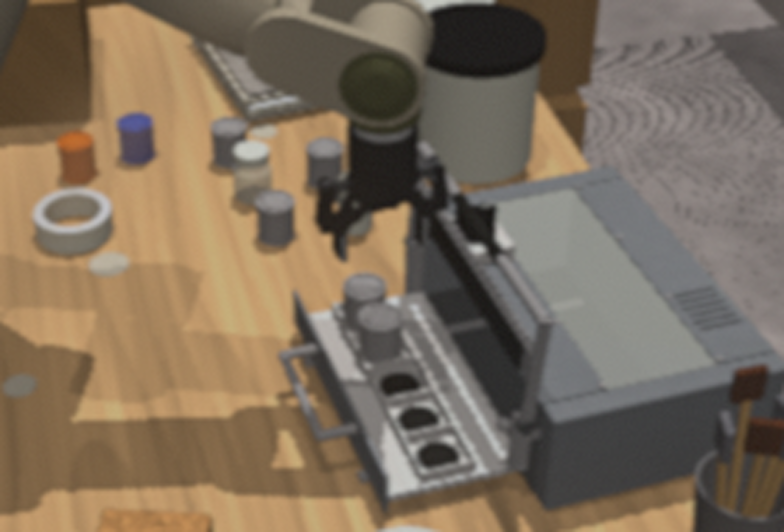

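Call:
{"fn": "servo_tool", "kwargs": {
  "targets": [-0.44,-3.85,0,0,0,0,-0.44,-3.85,0,0,0,0,-0.44,-3.85,0,0,0,0,-0.44,-3.85,0,0,0,0,-0.44,-3.85,0,0,0,0]
}}

```text
t: 16.05
tcp_pos: [526.2, 111.9, 163.8]
ee_rot: [-180.0, 0.2, 4.8]
wrist_force: [1.5, 0.0, -0.1]
width: 1.001
```

Call:
{"fn": "servo_tool", "kwargs": {
  "targets": [-0.44,-3.85,0,0,0,0,-0.44,-3.85,0,0,0,0,-0.44,-3.85,0,0,0,0,0,0,2.8,0,0,0,0,0,2.8,0,0,0]
}}

```text
t: 16.47
tcp_pos: [503.8, 226.3, 108.1]
ee_rot: [-180.0, -0.1, 5.1]
wrist_force: [0.3, -0.8, -1.2]
width: 1.002
```

Call:
{"fn": "servo_tool", "kwargs": {
  "targets": [0,0,0,0,0,0,0,0,0,0,0,0]
}}

```text
t: 16.63
tcp_pos: [503.6, 223.9, 107.9]
ee_rot: [180.0, 0.2, 4.9]
wrist_force: [0.2, 0.6, 0.8]
width: 1.001
```

```bash
python3 look.py w12.png
```

```text
[504.7 224.  109.4] [1.8e+02 1.0e-01 4.8e+00] 1.002 [0.6 0.  0.3]
```

View pics/w12.png

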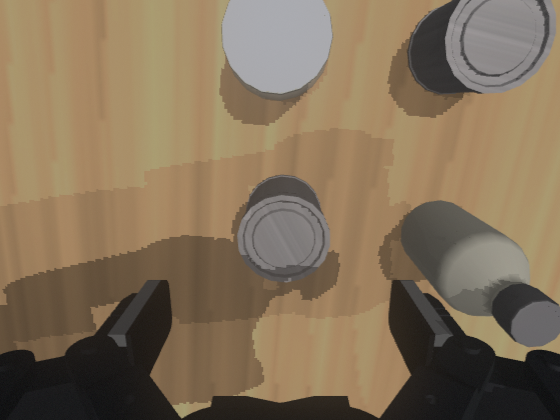

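Call:
{"fn": "servo_tool", "kwargs": {
  "targets": [0.15,0.2,3,0,0,0,0,0,3,0,0,0,0,0,1.8,0,0,0,0,0,0.8,0,0,0,0,0,0,0,0,0]
}}

```text
t: 17.1
tcp_pos: [506.3, 222.0, 23.1]
ee_rot: [180.0, 0.1, 4.8]
wrist_force: [-0.3, -1.0, 0.3]
width: 0.997
```

Call:
{"fn": "servo_tool", "kwargs": {
  "targets": [0,0,0,0,0,0,0,0,0,0,0,0,0,0,0,0,0,0,0,0,0,0,0,0,0,0,0,0,0,0],
  "grip": 255
}}

```text
t: 17.52
tcp_pos: [507.2, 222.6, 25.2]
ee_rot: [-180.0, -0.2, 4.9]
wrist_force: [-1.2, -0.5, 7.4]
width: 0.59
```

Call:
{"fn": "servo_tool", "kwargs": {
  "targets": [0,0,0,0,0,0,0,0,-1,0,0,0,0,0,-3,0,0,0,0,0,-3.5,0,0,0,0,0,-3.5,0,0,0]
}}

```text
t: 17.93
tcp_pos: [505.7, 222.3, 135.4]
ee_rot: [180.0, 0.0, 4.9]
wrist_force: [-0.1, 0.1, -2.1]
width: 0.592
```

```bash
python3 - <<'E'
from h import *
s=r.sense(); print(s['tcp_pos'],s['width'],s['wrist_force'])
print(go([571.0,-139.2,135]))
E
```

```text
[505.73814974 222.28100068 135.35961268] 0.5923311623162195 [-0.06266709  0.09177998 -2.08969758]
[ 3.43 36.57  0.04]
```

Call:
{"fn": "servo_tool", "kwargs": {
  "targets": [0.35,3.66,0,0,0,0,0.35,3.66,0,0,0,0,0.35,3.66,0,0,0,0,0.35,3.66,0,0,0,0,0.35,3.66,0,0,0,0]
}}

```text
t: 18.35
tcp_pos: [539.2, 39.9, 134.4]
ee_rot: [180.0, -0.0, 4.9]
wrist_force: [-0.3, -0.1, -2.0]
width: 0.594
```

Call:
{"fn": "servo_tool", "kwargs": {
  "targets": [0.34,3.66,0,0,0,0,0.34,3.66,0,0,0,0,0.34,3.66,0,0,0,0,0.34,3.66,0,0,0,0,0.34,3.66,0,0,0,0]
}}

```text
t: 18.77
tcp_pos: [571.6, -141.2, 134.4]
ee_rot: [180.0, -0.0, 4.9]
wrist_force: [0.3, 0.4, -1.9]
width: 0.592
```

Call:
{"fn": "servo_tool", "kwargs": {
  "targets": [0,0,0,0,0,0,0,0,2.2,0,0,0,0,0,2.2,0,0,0,0,0,0,0,0,0,0,0,0,0,0,0]
}}

```text
t: 19.18
tcp_pos: [571.4, -139.1, 89.6]
ee_rot: [-180.0, 0.1, 4.9]
wrist_force: [0.1, 0.0, -1.8]
width: 0.592
```

```bash
python3 look.py w13.png; python3 -c "
from h import *
save(cam('wrist'),'w13b.png',(200,170,380,290),4)"
```

```text
[ 572.1 -139.4   90.7] [ 1.8e+02 -1.0e-01  4.9e+00] 0.588 [-0.2 -0.6 -1.5]
```

View pics/w13b.png

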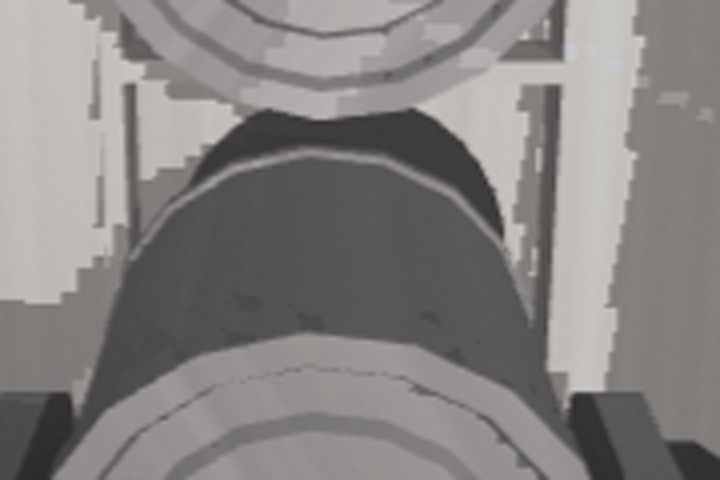

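```bash
python3 wl.py 231.3 340.5 191.3 280 208 25
```

```text
[ 572.4 -139.5   91.1]
well ctr tool xy [ 3.45 -0.25] width 56.7 tin [ 0.4 -0.2]
```

Call:
{"fn": "servo_tool", "kwargs": {
  "targets": [0.28,0,0.4,0,0,0,0,0,1.0,0,0,0,0,0,0.8,0,0,0,0,0,0,0,0,0,0,0,0,0,0,0]
}}

```text
t: 19.75
tcp_pos: [574.1, -139.0, 66.5]
ee_rot: [-180.0, 0.1, 4.9]
wrist_force: [0.9, 0.4, -1.8]
width: 0.594
```

Call:
{"fn": "servo_tool", "kwargs": {
  "targets": [0,0,0,0,0,0,0,0,0,0,0,0]
}}

```text
t: 19.92
tcp_pos: [574.6, -139.2, 67.6]
ee_rot: [180.0, -0.0, 4.9]
wrist_force: [-0.5, 0.9, -1.5]
width: 0.59
```

```bash
python3 look.py w14.png; python3 -c "
from h import *
save(cam('wrist'),'w14b.png',(200,170,380,290),4)"
```

```text
[ 574.6 -139.2   67.6] [180.   -0.    4.9] 0.593 [-0.2 -0.8 -1.3]
```

View pics/w14b.png

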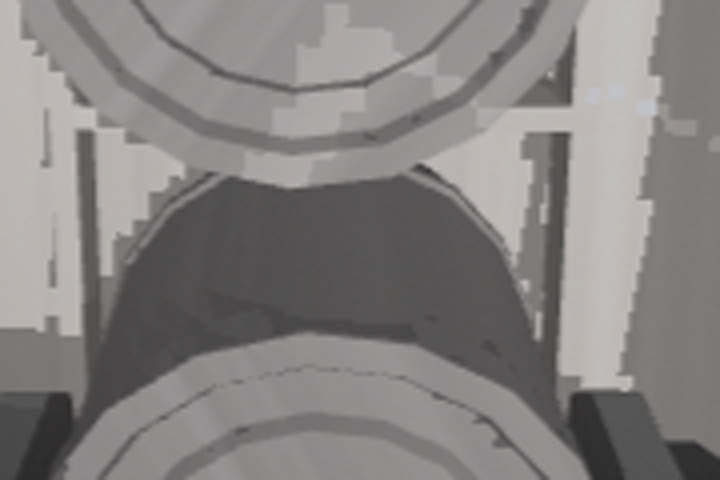

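Call:
{"fn": "servo_tool", "kwargs": {
  "targets": [0.04,0,0.4,0,0,0,0,0,0.4,0,0,0,0,0,0.2,0,0,0,0,0,0,0,0,0,0,0,0,0,0,0]
}}

```text
t: 20.43
tcp_pos: [574.8, -139.1, 57.1]
ee_rot: [-180.0, 0.0, 4.9]
wrist_force: [0.2, -0.5, -3.0]
width: 0.588
```

Call:
{"fn": "servo_tool", "kwargs": {
  "targets": [0,0,0.2,0,0,0,0,0,0,0,0,0,0,0,0,0,0,0]
}}

```text
t: 20.68
tcp_pos: [574.9, -139.1, 55.3]
ee_rot: [180.0, -0.0, 4.9]
wrist_force: [-0.1, -0.3, -2.4]
width: 0.595
```

Call:
{"fn": "servo_tool", "kwargs": {
  "targets": [0,0,0.15,0,0,0,0,0,0,0,0,0,0,0,0,0,0,0]
}}

```text
t: 20.93
tcp_pos: [575.6, -139.1, 55.2]
ee_rot: [180.0, -0.1, 4.9]
wrist_force: [-1.4, 1.8, 7.7]
width: 0.588
```

Call:
{"fn": "servo_tool", "kwargs": {
  "targets": [0,0,-0.1,0,0,0,0,0,0,0,0,0]
}}

```text
t: 21.1
tcp_pos: [575.1, -139.2, 55.2]
ee_rot: [180.0, -0.0, 4.9]
wrist_force: [-0.7, 1.4, 2.8]
width: 0.59
```

Call:
{"fn": "servo_tool", "kwargs": {
  "targets": [0,0,0,0,0,0,0,0,0,0,0,0,0,0,0,0,0,0,0,0,0,0,0,0,0,0,0,0,0,0],
  "grip": 0
}}

```text
t: 21.52
tcp_pos: [574.9, -139.1, 54.7]
ee_rot: [-180.0, 0.0, 4.9]
wrist_force: [-0.4, -0.8, -0.4]
width: 0.998
```

Call:
{"fn": "servo_tool", "kwargs": {
  "targets": [0,0,-2,0,0,0,0,0,-3,0,0,0,0,0,-3,0,0,0,0,0,-3,0,0,0,0,0,0,0,0,0]
}}

```text
t: 21.93
tcp_pos: [577.0, -140.0, 170.9]
ee_rot: [179.7, -0.5, 4.9]
wrist_force: [0.3, -1.0, 1.0]
width: 0.998
```

```bash
python3 look.py w15.png; python3 -c "
from h import *
print(go([479,422.5,111]))
save(cam('side'),'s15.png',(170,120,450,310),2.8)
"
```

```text
[ 576.1 -139.6  167.8] [179.8  -0.3   4.9] 0.997 [-0.3 -0.8 -1.1]
[ -4.93 -56.85   5.49]
```

View pics/s15.png

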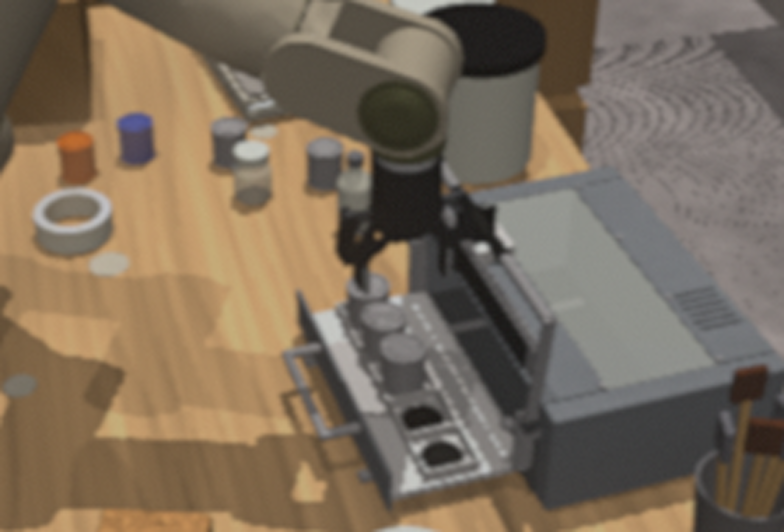

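Call:
{"fn": "servo_tool", "kwargs": {
  "targets": [-0.35,-4.06,0,0,0,0,-0.35,-4.06,0,0,0,0,-0.35,-4.06,0,0,0,0,-0.35,-4.06,0,0,0,0,-0.35,-4.06,0,0,0,0]
}}

```text
t: 22.45
tcp_pos: [538.9, 63.4, 163.3]
ee_rot: [-180.0, 0.2, 4.8]
wrist_force: [0.8, 0.3, 0.1]
width: 1.0
```

Call:
{"fn": "servo_tool", "kwargs": {
  "targets": [-0.35,-4.06,0,0,0,0,-0.35,-4.06,0,0,0,0,-0.35,-4.06,0,0,0,0,-0.35,-4.06,0,0,0,0,-0.35,-4.06,0,0,0,0]
}}

```text
t: 22.87
tcp_pos: [504.2, 264.2, 163.2]
ee_rot: [180.0, 0.1, 4.9]
wrist_force: [0.4, -0.5, -0.3]
width: 1.001
```

Call:
{"fn": "servo_tool", "kwargs": {
  "targets": [-0.35,-4.06,0,0,0,0,-0.35,-4.06,0,0,0,0,-0.35,-4.06,0,0,0,0,-0.35,-4.06,0,0,0,0,0,0,2.8,0,0,0]
}}

```text
t: 23.28
tcp_pos: [476.9, 430.0, 139.5]
ee_rot: [-179.7, -0.4, 5.2]
wrist_force: [0.5, 0.2, 0.7]
width: 1.001
```

Call:
{"fn": "servo_tool", "kwargs": {
  "targets": [0,0,2.7,0,0,0,0,0,0,0,0,0,0,0,0,0,0,0]
}}

```text
t: 23.53
tcp_pos: [477.0, 422.4, 107.9]
ee_rot: [179.9, 0.2, 4.9]
wrist_force: [-0.0, 0.1, 0.7]
width: 1.0
```

```bash
python3 look.py w16.png
```

```text
[478.  422.8 109.9] [180.    0.    4.8] 0.998 [-0.   0.1 -0.1]
```

View pics/w16.png

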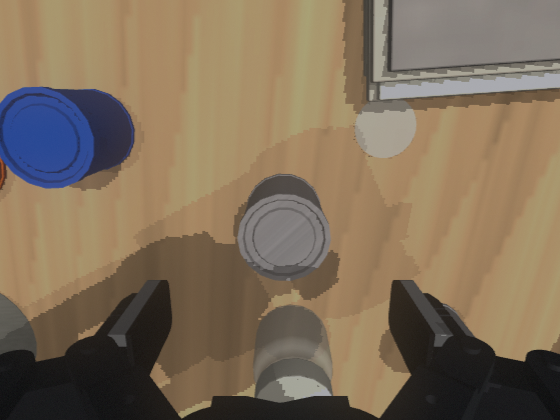

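Call:
{"fn": "servo_tool", "kwargs": {
  "targets": [0.15,0.2,3,0,0,0,0,0,3,0,0,0,0,0,1.8,0,0,0,0,0,0.8,0,0,0,0,0,0,0,0,0]
}}

```text
t: 24.0
tcp_pos: [479.6, 420.8, 23.6]
ee_rot: [180.0, 0.0, 4.8]
wrist_force: [0.1, -1.1, -0.1]
width: 0.999
```

Call:
{"fn": "servo_tool", "kwargs": {
  "targets": [0,0,0,0,0,0,0,0,0,0,0,0,0,0,0,0,0,0,0,0,0,0,0,0,0,0,0,0,0,0],
  "grip": 255
}}

```text
t: 24.42
tcp_pos: [480.5, 421.8, 26.0]
ee_rot: [-179.9, -0.2, 4.9]
wrist_force: [0.1, -0.1, 7.2]
width: 0.589
```

Call:
{"fn": "servo_tool", "kwargs": {
  "targets": [0,0,0,0,0,0,0,0,-1,0,0,0,0,0,-3,0,0,0,0,0,-3.5,0,0,0,0,0,-4,0,0,0]
}}

```text
t: 24.83
tcp_pos: [478.7, 420.7, 139.9]
ee_rot: [179.9, 0.1, 4.9]
wrist_force: [-0.4, 0.5, -1.1]
width: 0.591
```

```bash
python3 - <<'E'
from h import *
s=r.sense(); print(s['tcp_pos'],s['width'],s['wrist_force'])
print(go([580.0,-199,143]))
E
```

```text
[478.66841276 420.74519814 139.86219291] 0.5910305084187548 [-0.35631423  0.45781129 -1.14902571]
[ 4.83 62.61 -0.26]
```

Call:
{"fn": "servo_tool", "kwargs": {
  "targets": [0.3,3.91,-1,0,0,0,0.3,3.91,0,0,0,0,0.3,3.91,0,0,0,0,0.3,3.91,0,0,0,0,0.3,3.91,0,0,0,0]
}}

```text
t: 25.25
tcp_pos: [510.8, 226.0, 149.9]
ee_rot: [-180.0, -0.1, 4.9]
wrist_force: [0.9, 1.0, -1.2]
width: 0.596
```

Call:
{"fn": "servo_tool", "kwargs": {
  "targets": [0.3,3.91,0,0,0,0,0.3,3.91,0,0,0,0,0.3,3.91,0,0,0,0,0.3,3.91,0,0,0,0,0.3,3.91,0,0,0,0]
}}

```text
t: 25.67
tcp_pos: [542.5, 32.3, 149.9]
ee_rot: [180.0, -0.1, 4.9]
wrist_force: [1.0, 1.2, -1.9]
width: 0.59
```

Call:
{"fn": "servo_tool", "kwargs": {
  "targets": [0.3,3.91,0,0,0,0,0.3,3.91,0,0,0,0,0.3,3.91,0,0,0,0,0.3,3.91,0,0,0,0,0.3,3.91,0,0,0,0]
}}

```text
t: 26.08
tcp_pos: [574.0, -161.3, 149.9]
ee_rot: [180.0, -0.0, 4.9]
wrist_force: [-0.0, 0.1, -1.8]
width: 0.592
```

Call:
{"fn": "servo_tool", "kwargs": {
  "targets": [0.3,3.91,0,0,0,0,0,0,1.8,0,0,0,0,0,2.0,0,0,0,0,0,1.8,0,0,0,0,0,0,0,0,0]
}}

```text
t: 26.5
tcp_pos: [578.7, -197.4, 90.0]
ee_rot: [-179.8, 0.3, 4.8]
wrist_force: [-0.6, 0.6, -2.0]
width: 0.587
```

Call:
{"fn": "servo_tool", "kwargs": {
  "targets": [0,0,0,0,0,0,0,0,0,0,0,0]
}}

```text
t: 26.67
tcp_pos: [581.0, -198.2, 94.6]
ee_rot: [179.9, -0.1, 4.9]
wrist_force: [-0.7, -0.7, -0.9]
width: 0.591
```

```bash
python3 look.py w17.png; python3 -c "
from h import *
save(cam('wrist'),'w17b.png',(200,170,380,290),4)"
```

```text
[ 581.1 -198.2   94.7] [ 1.799e+02 -1.000e-01  4.900e+00] 0.593 [-0.1  1.5 -1.9]
```

View pics/w17b.png

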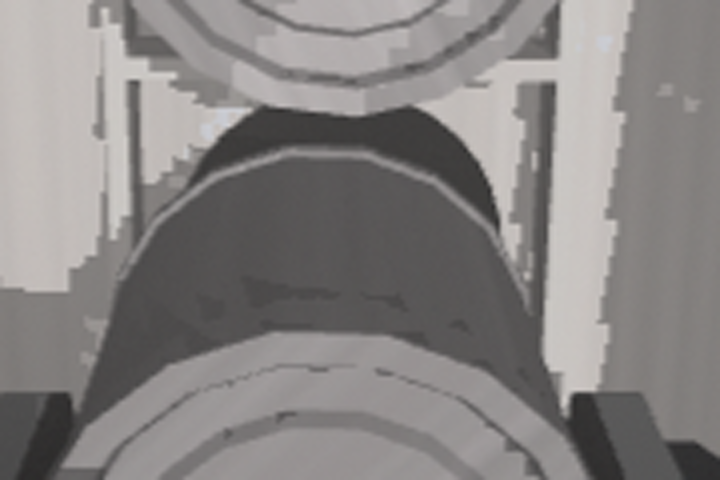

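```bash
python3 wl.py 232 339 190.7 280.3 207.5 25.5
```

```text
[ 580.9 -198.2   94.2]
well ctr tool xy [3.45 0.4 ] width 56.5 tin [ 0.7 -0.1]
```

Call:
{"fn": "servo_tool", "kwargs": {
  "targets": [0.28,0.05,0.7,0,0,0,0,0,1.0,0,0,0,0,0,0.9,0,0,0,0,0,0,0,0,0,0,0,0,0,0,0]
}}

```text
t: 27.23
tcp_pos: [582.8, -198.1, 65.8]
ee_rot: [-179.9, 0.1, 4.9]
wrist_force: [0.1, 0.1, -1.9]
width: 0.596
```

Call:
{"fn": "servo_tool", "kwargs": {
  "targets": [0,0,0,0,0,0,0,0,0,0,0,0]
}}

```text
t: 27.4
tcp_pos: [583.4, -198.5, 67.2]
ee_rot: [180.0, -0.0, 4.9]
wrist_force: [-0.3, -0.3, -1.7]
width: 0.589
```

```bash
python3 look.py w18.png; python3 -c "
from h import *
save(cam('wrist'),'w18b.png',(200,170,380,290),4)"
```

```text
[ 583.4 -198.4   67.2] [180.   -0.    4.9] 0.594 [ 1.7  0.1 -1.5]
```

View pics/w18b.png

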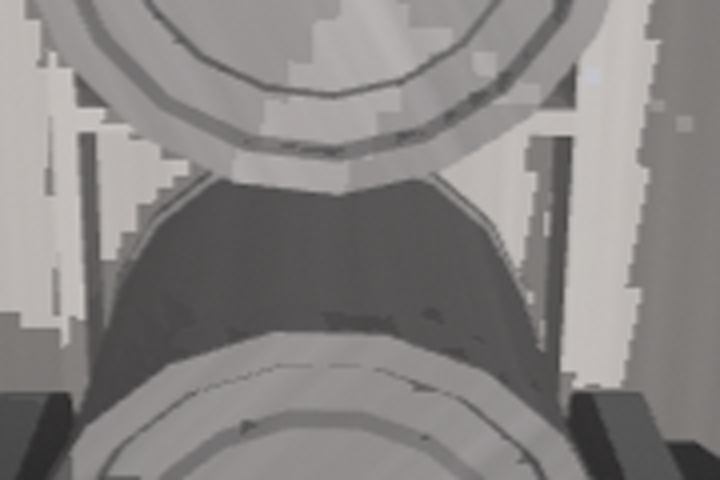

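Call:
{"fn": "servo_tool", "kwargs": {
  "targets": [0.04,0,0.4,0,0,0,0,0,0.3,0,0,0,0,0,0.2,0,0,0,0,0,0,0,0,0,0,0,0,0,0,0]
}}

```text
t: 27.92
tcp_pos: [583.5, -198.3, 57.6]
ee_rot: [-180.0, 0.0, 4.9]
wrist_force: [-0.2, -0.1, -1.2]
width: 0.593
```

Call:
{"fn": "servo_tool", "kwargs": {
  "targets": [0,0,0.15,0,0,0,0,0,0,0,0,0,0,0,0,0,0,0]
}}

```text
t: 28.17
tcp_pos: [583.6, -198.3, 56.3]
ee_rot: [-180.0, 0.0, 4.9]
wrist_force: [0.5, 0.2, -1.7]
width: 0.594
```

Call:
{"fn": "servo_tool", "kwargs": {
  "targets": [0,0,0.15,0,0,0,0,0,0,0,0,0,0,0,0,0,0,0]
}}

```text
t: 28.42
tcp_pos: [584.2, -198.4, 55.9]
ee_rot: [180.0, -0.1, 4.9]
wrist_force: [-1.0, 2.0, 5.1]
width: 0.591
```

Contact at the expected height. Release and lift.

Call:
{"fn": "servo_tool", "kwargs": {
  "targets": [0,0,0,0,0,0,0,0,0,0,0,0,0,0,0,0,0,0,0,0,0,0,0,0,0,0,0,0,0,0],
  "grip": 0
}}

```text
t: 28.83
tcp_pos: [583.6, -198.3, 54.7]
ee_rot: [-180.0, 0.0, 4.9]
wrist_force: [-0.8, 0.2, -0.9]
width: 1.0
```

Call:
{"fn": "servo_tool", "kwargs": {
  "targets": [0,0,-2,0,0,0,0,0,-3,0,0,0,0,0,-3,0,0,0,0,0,-3,0,0,0,0,0,0,0,0,0]
}}

```text
t: 29.25
tcp_pos: [585.7, -199.4, 171.2]
ee_rot: [179.7, -0.5, 4.9]
wrist_force: [1.3, -0.1, 0.8]
width: 1.004
```

```bash
python3 look.py w19.png; python3 -c "
from h import *
print(go([599,335,140]), go([560,335,167]))
t=cam('top')
save(t,'t19.png',(95,130,400,320),2.6)
"
```

```text
[ 584.8 -198.9  168. ] [179.8  -0.3   4.9] 0.998 [ 0.5 -0.4 -0.1]
[  5.94 -53.08   2.64] [  2.07 -53.41  -0.08]
```

View pics/t19.png

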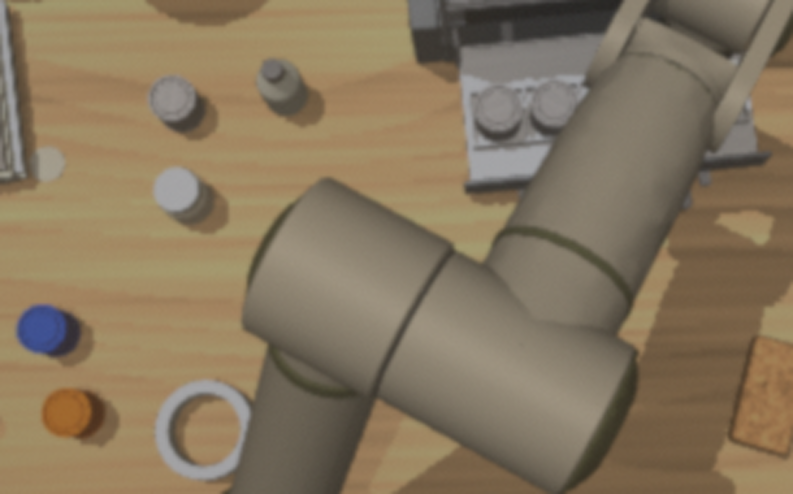

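View pics/w19.png

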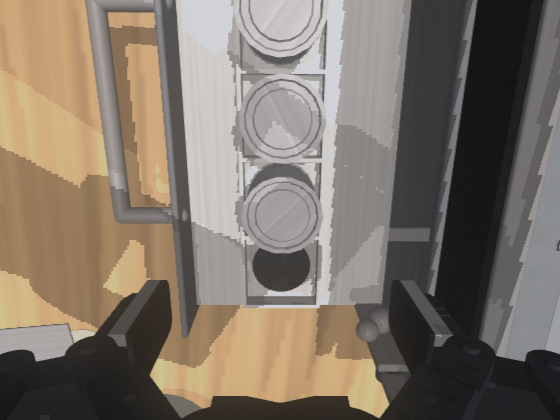

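Call:
{"fn": "servo_tool", "kwargs": {
  "targets": [-0.2,-3.79,0,0,0,0,-0.2,-3.79,0,0,0,0,-0.2,-3.79,0,0,0,0,-0.2,-3.79,0,0,0,0,-0.2,-3.79,0,0,0,0]
}}

```text
t: 29.77
tcp_pos: [556.3, -8.6, 163.2]
ee_rot: [-179.9, 0.2, 4.8]
wrist_force: [-0.1, 0.0, -0.6]
width: 0.999
```

Call:
{"fn": "servo_tool", "kwargs": {
  "targets": [-0.2,-3.79,0,0,0,0,-0.2,-3.79,0,0,0,0,1.05,-3.79,0,0,0,0,1.05,-3.79,0,0,0,0,1.05,-3.79,0,0,0,0]
}}

```text
t: 30.18
tcp_pos: [568.1, 182.7, 163.3]
ee_rot: [180.0, 0.1, 4.9]
wrist_force: [-0.0, -0.2, -0.8]
width: 1.003
```

Call:
{"fn": "servo_tool", "kwargs": {
  "targets": [1.05,-3.79,0,0,0,0,1.05,-3.79,0,0,0,0,1.05,-3.79,0,0,0,0,1.05,-3.79,0,0,0,0,0,0,2.8,0,0,0]
}}

```text
t: 30.6
tcp_pos: [599.4, 342.5, 140.0]
ee_rot: [-179.8, -0.5, 5.2]
wrist_force: [0.2, 0.5, 0.3]
width: 0.997
```

Call:
{"fn": "servo_tool", "kwargs": {
  "targets": [0,0,2.7,0,0,0,0,0,0,0,0,0,0,0,0,0,0,0]
}}

```text
t: 30.85
tcp_pos: [596.9, 335.0, 107.6]
ee_rot: [179.9, 0.3, 4.9]
wrist_force: [-0.3, -0.2, 1.6]
width: 0.999
```

```bash
python3 look.py w20.png
```

```text
[597.9 335.1 109.9] [180.    0.    4.8] 1.0 [-0.3  0.2  1.5]
```

View pics/w20.png

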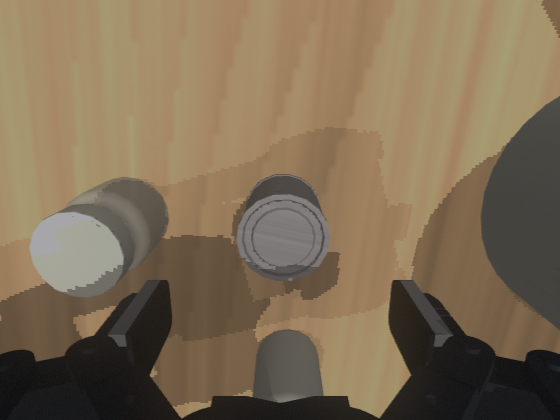

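```bash
python3 - <<'E'
from h import *
t=cam("top"); s=cam("side"); w=cam("wrist")
p,e=tri([t,s],[(145,75),(340,135)]); print(p,e)
print(np.linalg.norm(onz(t,179,75,p[2])-onz(t,145,75,p[2])))
q=onz(w,482,210,p[2]); print(q, go(q))
q=onz(w,482,210,150); print(q, go(q))
E
```

```text
[820.65606908 357.74028379 176.58161389] [array([-0.01657538,  0.74263846]), array([ 0.46801879, -0.21073961])]
90.9896280663285
[637.62473609 390.69697009 176.58161389] [ 4.37 -5.19 -6.48]
[653.33198647 384.06275191 150.        ] [ 5.87 -4.4  -3.82]
```

Call:
{"fn": "servo_tool", "kwargs": {
  "targets": [0.1,0.17,3,0,0,0,0,0,3,0,0,0,0,0,1.8,0,0,0,0,0,0.8,0,0,0,0,0,0,0,0,0]
}}

```text
t: 31.47
tcp_pos: [598.7, 333.5, 23.0]
ee_rot: [180.0, 0.1, 4.8]
wrist_force: [-0.0, -0.4, 0.0]
width: 1.001
```

Call:
{"fn": "servo_tool", "kwargs": {
  "targets": [0,0,0,0,0,0,0,0,0,0,0,0,0,0,0,0,0,0,0,0,0,0,0,0,0,0,0,0,0,0],
  "grip": 255
}}

```text
t: 31.88
tcp_pos: [600.0, 334.2, 26.0]
ee_rot: [-179.9, -0.2, 4.9]
wrist_force: [-1.1, 0.4, 6.6]
width: 0.589
```

Call:
{"fn": "servo_tool", "kwargs": {
  "targets": [0,0,0,0,0,0,0,0,-1,0,0,0,0,0,-4,0,0,0,0,0,-4,0,0,0,0,0,-4,0,0,0]
}}

```text
t: 32.3
tcp_pos: [598.5, 333.7, 156.0]
ee_rot: [180.0, 0.0, 4.9]
wrist_force: [0.3, -0.2, -2.1]
width: 0.592
```

Call:
{"fn": "servo_tool", "kwargs": {
  "targets": [0,0,-1,0,0,0,0,0,0,0,0,0]
}}

```text
t: 32.47
tcp_pos: [600.2, 334.4, 168.6]
ee_rot: [-179.9, -0.4, 4.9]
wrist_force: [-0.3, -0.1, -2.4]
width: 0.588
```

```bash
python3 - <<'E'
from h import *
s=r.sense(); print(s['tcp_pos'],s['width'],s['wrist_force'])
print(go([588.6,-258.1,160]))
E
```

```text
[600.18784033 334.35793273 168.60865009] 0.5877830985876263 [-0.27101008 -0.09528073 -2.41739787]
[-6.2  58.93  0.7 ]
```

Call:
{"fn": "servo_tool", "kwargs": {
  "targets": [-1.05,3.68,0,0,0,0,-1.05,3.68,0,0,0,0,-1.05,3.68,0,0,0,0,-1.05,3.68,0,0,0,0,-1.05,3.68,0,0,0,0]
}}

```text
t: 32.88
tcp_pos: [560.6, 144.4, 161.9]
ee_rot: [-180.0, 0.2, 4.9]
wrist_force: [0.4, -0.1, -2.1]
width: 0.59
```

Call:
{"fn": "servo_tool", "kwargs": {
  "targets": [-1.05,3.68,0,0,0,0,-1.05,3.68,0,0,0,0,0.13,3.68,0,0,0,0,0.13,3.68,0,0,0,0,0.13,3.68,0,0,0,0]
}}

```text
t: 33.3
tcp_pos: [559.8, -40.3, 162.2]
ee_rot: [-179.9, 0.2, 4.9]
wrist_force: [1.1, 0.8, -3.1]
width: 0.593
```

Call:
{"fn": "servo_tool", "kwargs": {
  "targets": [0.13,3.68,0,0,0,0,0.13,3.68,0,0,0,0,0.13,3.68,0,0,0,0,0.13,3.68,0,0,0,0,0.13,3.68,0,0,0,0]
}}

```text
t: 33.72
tcp_pos: [582.1, -222.9, 161.8]
ee_rot: [-179.9, 0.2, 4.9]
wrist_force: [1.5, 0.2, -2.1]
width: 0.591
```

Call:
{"fn": "servo_tool", "kwargs": {
  "targets": [0.13,3.68,0,0,0,0,0,0,2.5,0,0,0,0,0,2.5,0,0,0,0,0,2.4,0,0,0,0,0,0,0,0,0]
}}

```text
t: 34.13
tcp_pos: [584.3, -256.3, 82.9]
ee_rot: [-179.6, 0.5, 4.8]
wrist_force: [-1.1, 0.6, -3.7]
width: 0.591
```

Call:
{"fn": "servo_tool", "kwargs": {
  "targets": [0,0,0,0,0,0,0,0,0,0,0,0]
}}

```text
t: 34.3
tcp_pos: [587.7, -258.1, 90.7]
ee_rot: [180.0, -0.0, 4.9]
wrist_force: [1.6, -0.1, -1.4]
width: 0.591
```

```bash
python3 look.py w21.png; python3 -c "
from h import *
save(cam('wrist'),'w21b.png',(200,170,380,290),4)"
```

```text
[ 588.  -258.3   91.3] [ 1.799e+02 -1.000e-01  4.900e+00] 0.586 [-0.5  0.4 -2. ]
```

View pics/w21b.png

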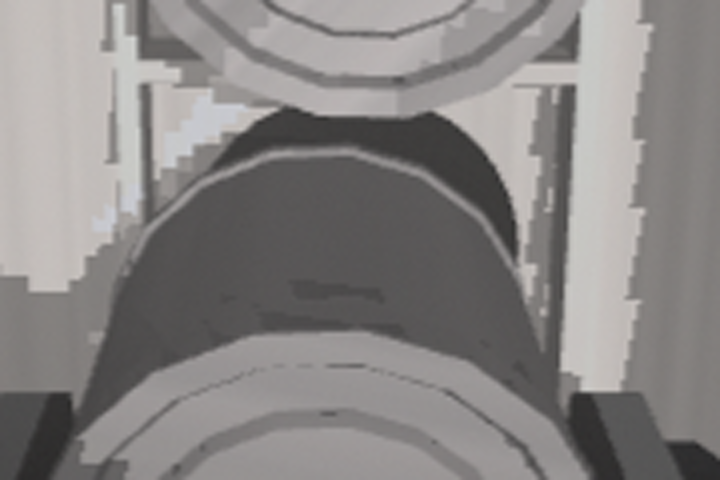

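```bash
python3 wl.py 235 344.3 191.5 280.3 207.3 26
```

```text
[ 588.  -258.3   91.3]
well ctr tool xy [5.5 0. ] width 56.8 tin [ 0.6 -0.1]
```

Call:
{"fn": "servo_tool", "kwargs": {
  "targets": [0.45,0.0,0.5,0,0,0,0,0,0.9,0,0,0,0,0,0.9,0,0,0,0,0,0,0,0,0,0,0,0,0,0,0]
}}

```text
t: 34.87
tcp_pos: [591.5, -257.4, 65.8]
ee_rot: [-179.9, 0.1, 4.9]
wrist_force: [-0.2, -0.4, -2.2]
width: 0.591
```

Call:
{"fn": "servo_tool", "kwargs": {
  "targets": [0,0,0,0,0,0,0,0,0,0,0,0]
}}

```text
t: 35.03
tcp_pos: [592.0, -257.8, 67.1]
ee_rot: [180.0, -0.0, 4.9]
wrist_force: [-1.2, -0.9, -1.0]
width: 0.587
```

```bash
python3 look.py w22.png; python3 -c "
from h import *
save(cam('wrist'),'w22b.png',(200,170,380,290),4)"
```

```text
[ 592.1 -257.8   67.2] [180.   -0.    4.9] 0.59 [ 0.6  0.6 -1.8]
```

View pics/w22b.png

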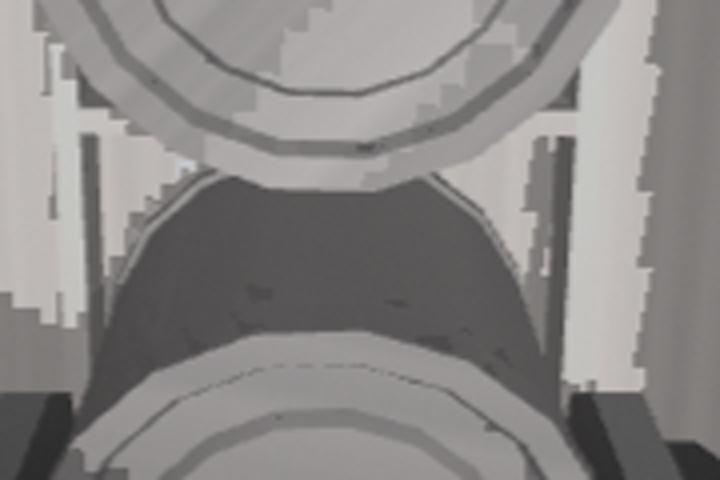

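Centred as before; lowering the last tin.

Call:
{"fn": "servo_tool", "kwargs": {
  "targets": [0.06,0,0.4,0,0,0,0,0,0.3,0,0,0,0,0,0.2,0,0,0,0,0,0,0,0,0,0,0,0,0,0,0]
}}

```text
t: 35.55
tcp_pos: [592.4, -257.6, 57.6]
ee_rot: [-180.0, 0.0, 4.9]
wrist_force: [0.8, 0.6, -2.1]
width: 0.585
```

Call:
{"fn": "servo_tool", "kwargs": {
  "targets": [0,0,0.15,0,0,0,0,0,0,0,0,0,0,0,0,0,0,0]
}}

```text
t: 35.8
tcp_pos: [592.5, -257.6, 56.3]
ee_rot: [-180.0, 0.0, 4.9]
wrist_force: [0.8, -0.6, -1.2]
width: 0.588
```

Call:
{"fn": "servo_tool", "kwargs": {
  "targets": [0,0,0.15,0,0,0,0,0,0,0,0,0,0,0,0,0,0,0]
}}

```text
t: 36.05
tcp_pos: [593.0, -257.7, 56.1]
ee_rot: [180.0, -0.1, 4.9]
wrist_force: [-0.9, 1.4, 4.8]
width: 0.59
```

Call:
{"fn": "servo_tool", "kwargs": {
  "targets": [0,0,0,0,0,0,0,0,0,0,0,0,0,0,0,0,0,0,0,0,0,0,0,0,0,0,0,0,0,0],
  "grip": 0
}}

```text
t: 36.47
tcp_pos: [592.5, -257.7, 54.8]
ee_rot: [180.0, 0.0, 4.9]
wrist_force: [0.1, -0.1, 1.0]
width: 0.999
```

Call:
{"fn": "servo_tool", "kwargs": {
  "targets": [0,0,-2,0,0,0,0,0,-3,0,0,0,0,0,-3,0,0,0,0,0,-3,0,0,0,0,0,0,0,0,0]
}}

```text
t: 36.88
tcp_pos: [594.4, -258.9, 171.5]
ee_rot: [179.6, -0.5, 4.9]
wrist_force: [0.2, 0.0, 1.5]
width: 1.0
```

Call:
{"fn": "servo_tool", "kwargs": {
  "targets": [-2,-2,-3,0,0,0,-2,-2,-3,0,0,0,-2,-2,-3,0,0,0,-2,-2,-3,0,0,0,0,0,0,0,0,0]
}}

```text
t: 37.3
tcp_pos: [505.1, -183.0, 291.5]
ee_rot: [179.7, -0.5, 5.0]
wrist_force: [0.1, 0.1, 1.5]
width: 1.001
```

```bash
python3 look.py w23.png; python3 -c "
from h import *
save(cam('side'),'s23.png',(260,160,450,310),4)
save(cam('top'),'t23.png',(240,30,410,230),3)
"
```

```text
[ 505.8 -184.   288.5] [179.8  -0.3   4.9] 0.996 [-0.5 -0.   0.1]
```

View pics/w23.png

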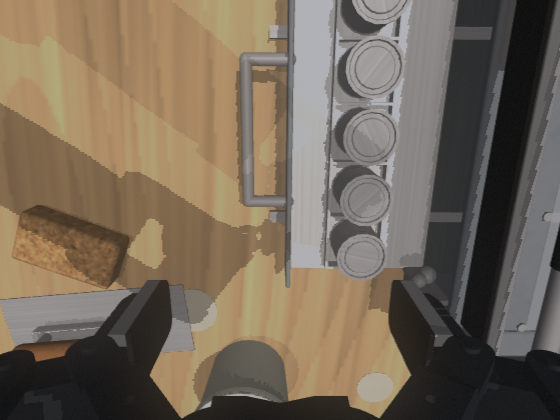

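View pics/s23.png

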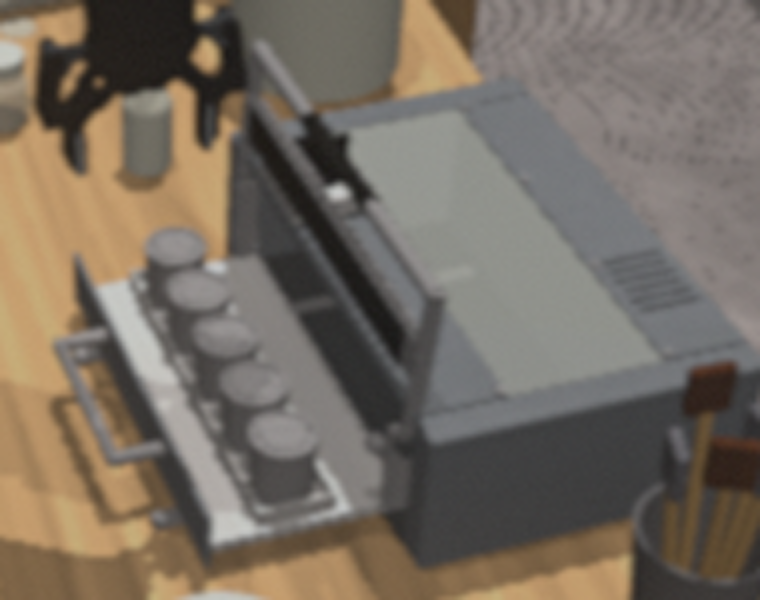

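View pics/t23.png

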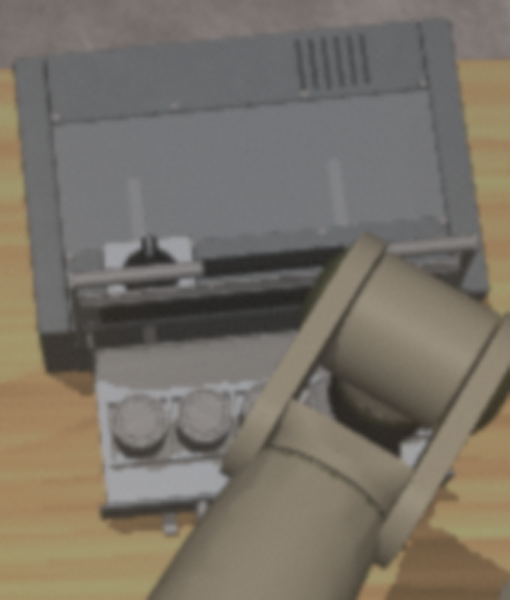

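```bash
python3 - <<'E'
from h import *
t=cam("top"); s=cam("side")
for n,(x,y) in [("handleL",(75,279)),("handleR",(478,243)),("mid",(277,261))]:
    u=240+(x+.5)/3-.5;v=30+(y+.5)/3-.5
    p=onz(t,u,v,240); print(n,p.round(1),((proj(s,p)-[260,160])*4).round())
print(r.sense()['tcp_pos'])
E
```

```text
handleL [660.1  37.6 240. ] [258.  38.]
handleR [ 685.  -299.5  240. ] [433. 288.]
mid [ 672.5 -131.1  240. ] [338. 153.]
[ 506.03906692 -185.02728997  283.21483155]
```

Call:
{"fn": "servo_tool", "kwargs": {
  "targets": [0,0,0,0,0,-0.125,0,0,0,0,0,-0.125,0,0,0,0,0,-0.125,0,0,0,0,0,-0.125,0,0,0,0,0,-0.125],
  "grip": 255
}}

```text
t: 37.97
tcp_pos: [506.2, -185.1, 283.1]
ee_rot: [-179.8, 0.0, 41.0]
wrist_force: [0.3, 0.3, -0.3]
width: 0.297
```

Call:
{"fn": "servo_tool", "kwargs": {
  "targets": [0,0,0,0,0,-0.125,0,0,0,0,0,-0.125,0,0,0,0,0,-0.125,0,0,0,0,0,-0.125,0,0,0,0,0,-0.125]
}}

```text
t: 38.38
tcp_pos: [506.2, -185.1, 283.1]
ee_rot: [-179.8, -0.1, 76.8]
wrist_force: [0.6, 0.8, 1.0]
width: 0.001
```

Call:
{"fn": "servo_tool", "kwargs": {
  "targets": [0,0,0,0,0,-0.125,0,0,0,0,0,-0.125,0,0,0,0,0,-0.07,0,0,0,0,0,0,0,0,0,0,0,0]
}}

```text
t: 38.8
tcp_pos: [506.1, -185.0, 283.6]
ee_rot: [-179.9, -0.1, 94.7]
wrist_force: [-0.6, -0.5, -0.4]
width: -0.003
```

```bash
python3 look.py w24.png; python3 -c "
from h import *
print(go([703,-133,290]))"
```

```text
[ 506.1 -185.   283.9] [-1.799e+02 -1.000e-01  9.470e+01] 0.0 [-0.1 -0.4 -0.1]
[ 3.58 20.05 -0.64]
```

View pics/w24.png

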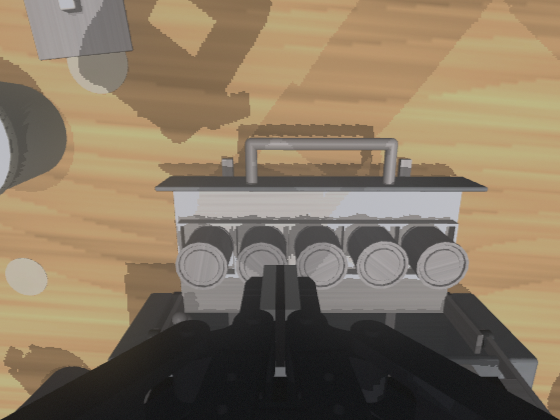

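Call:
{"fn": "servo_tool", "kwargs": {
  "targets": [0,0,-2,0,0,0,0.6,3.34,0,0,0,0,0.6,3.34,0,0,0,0,0.6,3.34,0,0,0,0,0,0,0,0,0,0]
}}

```text
t: 39.27
tcp_pos: [607.9, -156.8, 301.8]
ee_rot: [-179.9, -0.1, 94.8]
wrist_force: [-0.8, 0.1, -1.0]
width: -0.001
```

Call:
{"fn": "servo_tool", "kwargs": {
  "targets": [0.6,3.34,0,0,0,0,0.6,3.34,0,0,0,0,0.6,3.34,0,0,0,0,0,0,0,0,0,0,0,0,0,0,0,0]
}}

```text
t: 39.68
tcp_pos: [703.5, -131.9, 301.5]
ee_rot: [-179.8, -0.1, 94.8]
wrist_force: [0.4, -0.6, 0.1]
width: 0.002
```

```bash
python3 look.py w25.png; python3 -c "
from h import *
c=cam('side')
save(c,'s25.png',(230,80,450,290),3.5)
print(go([703,-133,200]))
save(cam('top'),'t25.png',(240,30,410,230),3)"
```

```text
[ 702.5 -132.2  303.3] [-179.9   -0.    94.8] -0.001 [-0.3 -0.2  1.2]
[-0.07  0.11 10.47]
```

View pics/w25.png

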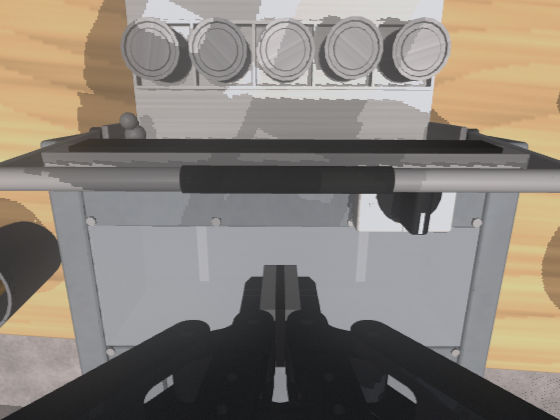

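View pics/s25.png

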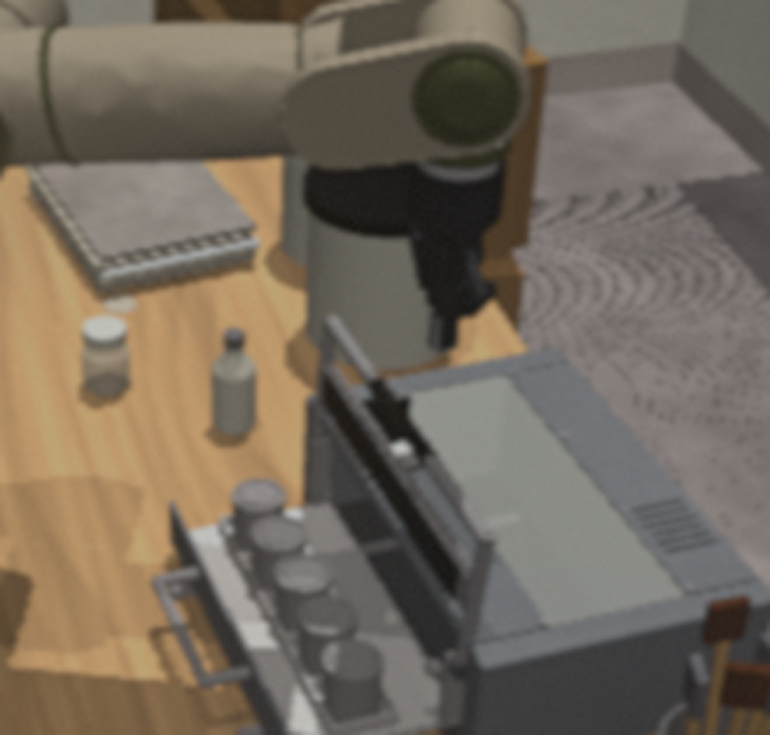

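```bash
python3 - <<'E'
from h import *
w=cam("wrist")
for z in (232,238): print(onz(w,287,179,z), (go(onz(w,287,166,z))-go(onz(w,287,192,z)))*10)
E
```

```text
[ 671.938599   -131.02708468  232.        ] [ -0.1 -15.5  -0.1]
[ 670.67418338 -131.25390617  238.        ] [ -0.1 -15.1  -0.1]
```

Call:
{"fn": "servo_tool", "kwargs": {
  "targets": [0,0,3,0,0,0,0,0,3,0,0,0,0,0,2.5,0,0,0,0,0,1.6,0,0,0,0,0,0,0,0,0]
}}

```text
t: 40.3
tcp_pos: [700.5, -132.0, 201.1]
ee_rot: [-179.7, -0.1, 94.8]
wrist_force: [0.0, 0.8, 0.0]
width: -0.0
```

Call:
{"fn": "servo_tool", "kwargs": {
  "targets": [0,-1,0,0,0,0,0,-1,0,0,0,0,0,-1,0,0,0,0,0,-1,0,0,0,0]
}}

```text
t: 40.63
tcp_pos: [662.3, -135.6, 206.3]
ee_rot: [179.8, 0.1, 94.8]
wrist_force: [2.7, 1.0, -0.9]
width: 0.004
```

Call:
{"fn": "servo_tool", "kwargs": {
  "targets": [0,-1,0,0,0,0,0,-1,0,0,0,0,0,-1,0,0,0,0]
}}

```text
t: 40.88
tcp_pos: [632.6, -138.1, 206.0]
ee_rot: [179.8, 0.1, 94.8]
wrist_force: [4.0, 0.6, -2.9]
width: 0.005
```

```bash
python3 look.py w26.png; python3 -c "
from h import *
c=cam('side')
save(c,'s26.png',(230,80,450,290),3.5)"
```

```text
[ 631.3 -138.3  206.4] [1.798e+02 1.000e-01 9.480e+01] -0.003 [ 3.   0.6 -1.9]
```

View pics/s26.png

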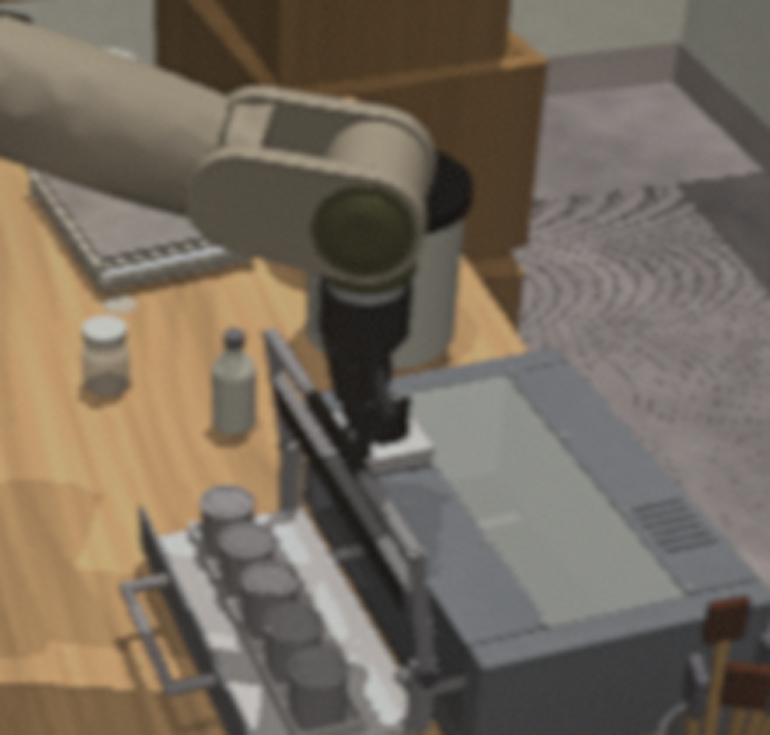

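View pics/w26.png

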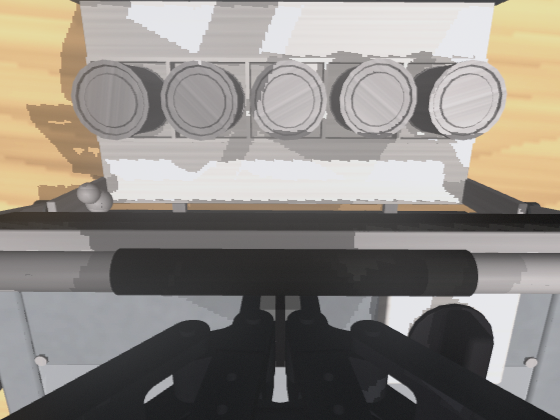

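Call:
{"fn": "servo_tool", "kwargs": {
  "targets": [0,-1,0,0,0,0,0,-1,0,0,0,0,0,-1,0,0,0,0,0,-1,0,0,0,0]
}}

```text
t: 41.32
tcp_pos: [593.2, -141.5, 205.2]
ee_rot: [179.8, 0.1, 94.8]
wrist_force: [3.1, 1.1, -2.5]
width: 0.001
```

```bash
python3 look.py w27.png; python3 -c "
from h import *
c=cam('side')
save(c,'s27.png',(230,80,450,290),3.5)"
```

```text
[ 591.9 -141.7  205.4] [1.799e+02 1.000e-01 9.480e+01] 0.006 [-0.8 -0.1  0.5]
```

View pics/s27.png

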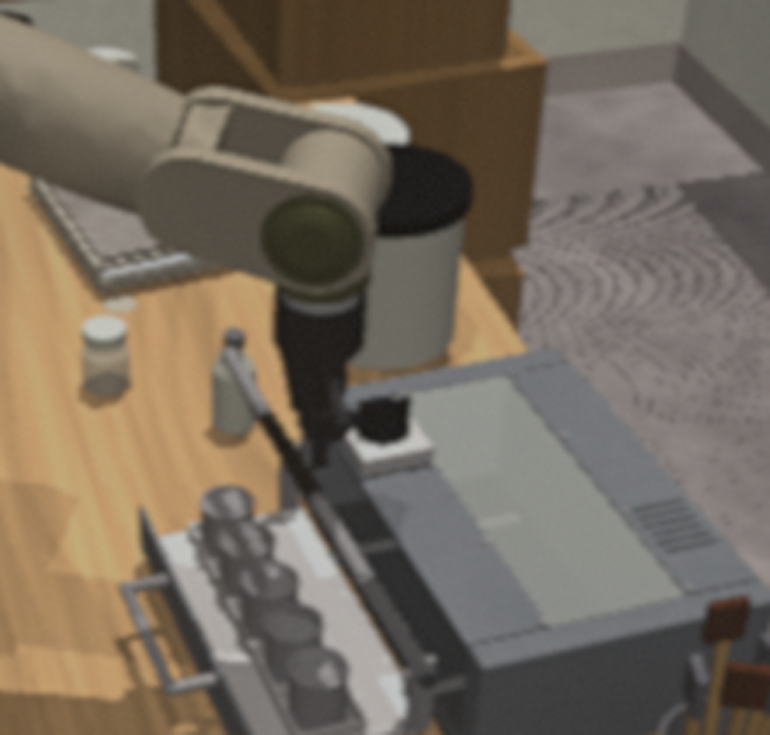

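Carriage is fully out; clamp has just come past its crest and is falling. Wait and look.

Call:
{"fn": "servo_tool", "kwargs": {
  "targets": [0,0,0,0,0,0,0,0,0,0,0,0,0,0,0,0,0,0,0,0,0,0,0,0,0,0,0,0,0,0]
}}

```text
t: 41.83
tcp_pos: [593.2, -141.3, 203.8]
ee_rot: [180.0, 0.0, 94.8]
wrist_force: [0.7, 0.2, -0.9]
width: -0.002
```

```bash
python3 look.py w28.png; python3 -c "
from h import *
c=cam('side')
save(c,'s28.png',(230,80,450,290),3.5)"
```

```text
[ 593.1 -141.3  203.8] [180.   -0.   94.8] -0.002 [ 0.9  0.3 -0. ]
```

View pics/s28.png

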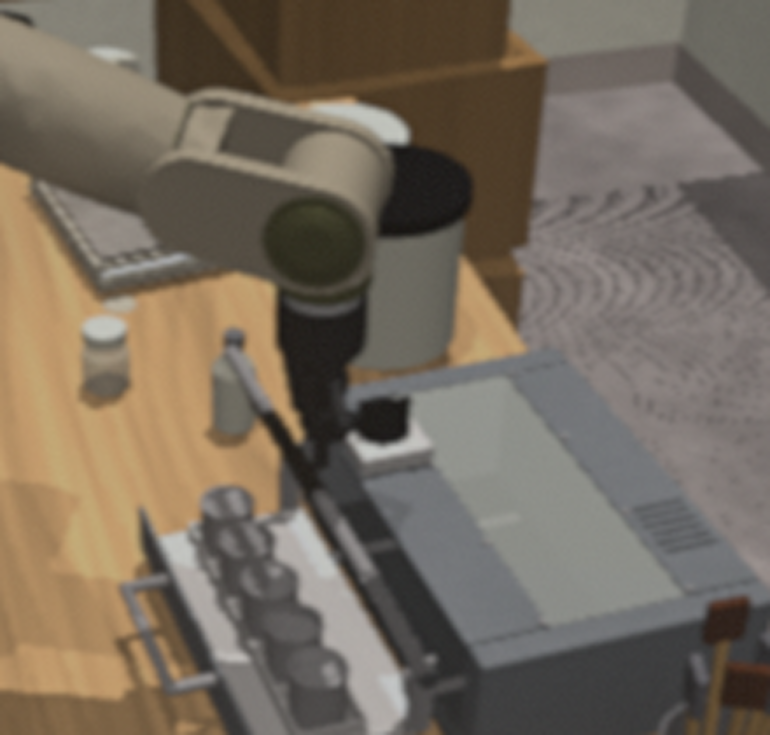

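View pics/w28.png

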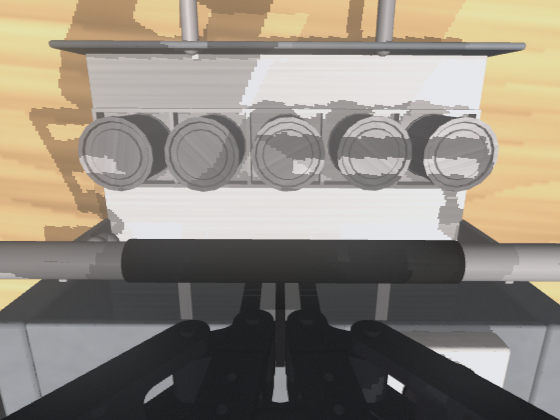

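Call:
{"fn": "servo_tool", "kwargs": {
  "targets": [0,-0.8,0,0,0,0,0,-0.8,0,0,0,0,0,-0.8,0,0,0,0,0,-0.4,0,0,0,0,0,0,0,0,0,0]
}}

```text
t: 42.35
tcp_pos: [564.5, -143.7, 203.9]
ee_rot: [-180.0, -0.0, 94.8]
wrist_force: [0.1, 0.4, -0.0]
width: -0.0
```

Call:
{"fn": "servo_tool", "kwargs": {
  "targets": [0,0,0,0,0,0,0,0,0,0,0,0,0,0,0,0,0,0]
}}

```text
t: 42.6
tcp_pos: [565.3, -143.6, 203.7]
ee_rot: [-180.0, -0.0, 94.8]
wrist_force: [0.3, 0.3, -0.3]
width: 0.002
```

```bash
python3 look.py w29.png; python3 -c "
from h import *
c=cam('side')
save(c,'s29.png',(230,80,450,290),3.5)"
```

```text
[ 565.2 -143.6  203.7] [-180.    -0.    94.8] -0.001 [ 0.2 -0.2  0.3]
```

View pics/s29.png

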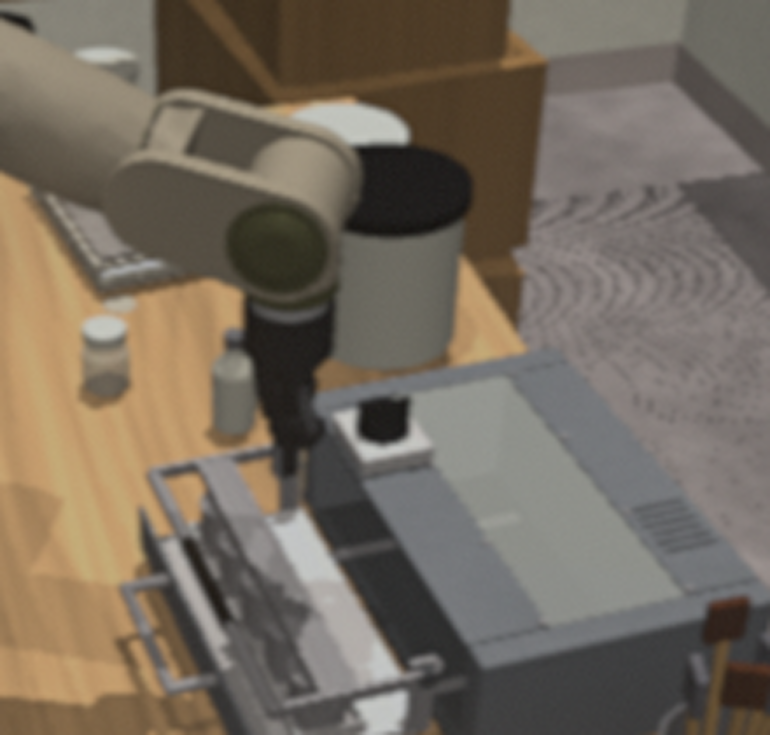

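View pics/w29.png

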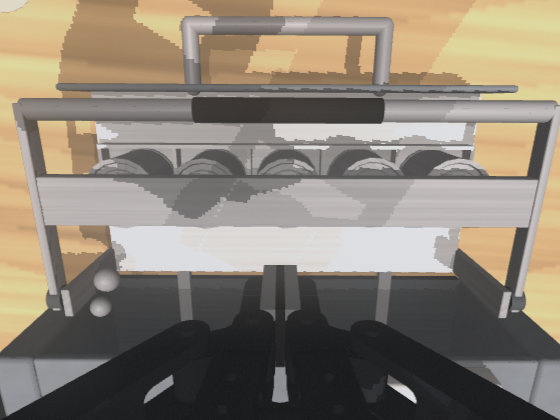

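```bash
python3 - <<'E'
from h import *
w=cam("wrist"); s=cam("side")
h=onz(w,288,110,97); b=onz(w,287,25,50); p=onz(w,287,88,66)
print(h,b,p); 
sh=proj(s,h); print(((sh-[230,80])*3.5))
# side: handle ends (152,472),(285,708) in crop
for c in [(152,472),(285,708)]: 
    u,v=230+c[0]/3.5,80+c[1]/3.5; print(onz(s,u,v,97))
hl=onz(w,20,108,97);hr=onz(w,556,110,97);print(hl,hr,np.linalg.norm(hl-hr))
print(go([h[0]-90,h[1]+10,260]))
E
```

```text
[ 497.56024329 -144.30061702   97.        ] [ 440.68247176 -149.15709123   50.        ] [ 483.58783341 -145.5988739    66.        ]
[206.20787408 582.65032753]
[485.11648182  25.17059987  97.        ]
[ 523.27861904 -311.44581967   97.        ]
[ 510.73086526 -314.95520615   97.        ] [483.11989407  26.75150003  97.        ] 342.82041768419134
[  2.25 -15.62  -5.63]
```

```bash
python3 - <<'E'
from h import *
w=cam("wrist"); s=cam("side")
im=s["frame"]
save(s,"s29b.png",(260,200,330,300),8 if 0 else 6)
f=lambda c:(230+(c[0]+.5)/3.5-.5,80+(c[1]+.5)/3.5-.5)
print(tri([w,s],[(20,108),f((152,472))])); print(tri([w,s],[(556,110),f((285,708))]))
E
```

```text
(array([ 468.6365841 , -195.60897042,  269.96056238]), [array([   9.64862591, -163.14597475]), array([ 9.70084632, -2.00651709])])
(array([ 547.19383518,   91.98478993, -167.95344659]), [array([-103.89460417,   46.09145545]), array([-23.52375271, -23.33191264])])
```

View pics/s29b.png

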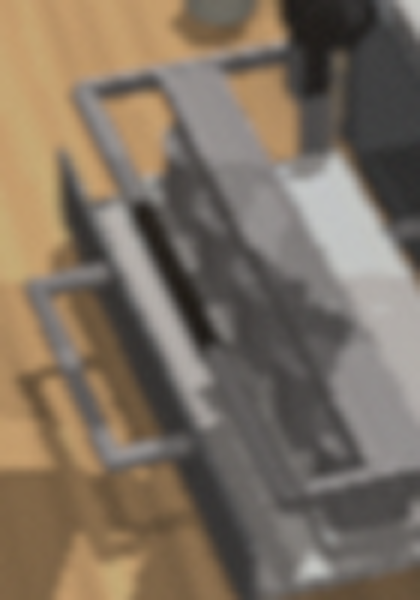

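```bash
python3 - <<'E'
from h import *
w=cam("wrist"); s=cam("side")
f=lambda c:(230+(c[0]+.5)/3.5-.5,80+(c[1]+.5)/3.5-.5)
print(tri([w,s],[(556,110),f((154,474))])); print(tri([w,s],[(20,108),f((285,708))]))
E
```

```text
(array([484.45007991,  26.24187817,  96.23037391]), [array([-2.32605215,  2.1974239 ]), array([-0.47218132, -0.18901778])])
(array([ 515.83217305, -313.79200458,  100.80853934]), [array([-1.01040389,  8.8861393 ]), array([-1.94147079,  0.38227   ])])
```

```bash
python3 -c "
from h import *
print(go([499,-144.5,117]))"
```

```text
[ 0.47 -6.59  8.68]
```

Call:
{"fn": "servo_tool", "kwargs": {
  "targets": [0,-3.3,0,0,0,0,0.4,-3.3,0,0,0,0,0,0,3,0,0,0,0,0,3,0,0,0,0,0,2.6,0,0,0]
}}

```text
t: 43.42
tcp_pos: [498.5, -145.2, 116.9]
ee_rot: [180.0, 0.0, 94.8]
wrist_force: [0.0, 0.3, 0.7]
width: 0.001
```

Call:
{"fn": "servo_tool", "kwargs": {
  "targets": [0,0,0,0,0,0,0,0,0,0,0,0,0,0,0.5,0,0,0,0,0,0,0,0,0]
}}

```text
t: 43.75
tcp_pos: [499.5, -145.5, 113.7]
ee_rot: [179.9, 0.1, 94.8]
wrist_force: [-0.4, -0.8, -0.6]
width: -0.001
```

Call:
{"fn": "servo_tool", "kwargs": {
  "targets": [0,0,0.4,0,0,0,0,0,0,0,0,0,0,0,0,0,0,0]
}}

```text
t: 44.0
tcp_pos: [499.0, -145.2, 109.1]
ee_rot: [180.0, 0.0, 94.8]
wrist_force: [-0.1, -0.6, -0.0]
width: -0.001
```

Call:
{"fn": "servo_tool", "kwargs": {
  "targets": [0,0,0.3,0,0,0,0,0,0,0,0,0,0,0,0,0,0,0]
}}

```text
t: 44.25
tcp_pos: [498.9, -145.2, 105.7]
ee_rot: [-180.0, -0.0, 94.8]
wrist_force: [0.4, 0.4, -0.1]
width: 0.001
```

Call:
{"fn": "servo_tool", "kwargs": {
  "targets": [0,0,0.2,0,0,0,0,0,0,0,0,0,0,0,0,0,0,0]
}}

```text
t: 44.5
tcp_pos: [499.1, -145.3, 104.0]
ee_rot: [180.0, 0.0, 94.8]
wrist_force: [0.6, -0.7, 1.6]
width: 0.001
```

```bash
python3 look.py w30.png
```

```text
[ 499.1 -145.3  104. ] [180.    0.   94.8] 0.001 [-0.3  0.6  1.5]
```

View pics/w30.png

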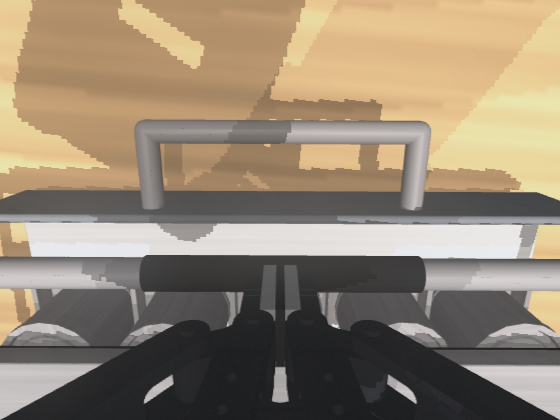

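```bash
python3 -c "
from h import *
w=cam('wrist')
b=onz(w,283,131,50);print(b, proj(cam('side'),b)-[260,200])
print(go([b[0]-32,b[1],140]))"
```

```text
[ 440.45133462 -148.92969303   50.        ] [11.46294794 61.77204194]
[ 0.4  -9.06 -3.61]
```

Call:
{"fn": "servo_tool", "kwargs": {
  "targets": [0,0,-3.6,0,0,0,0.1,-3,0,0,0,0,0.1,-3,0,0,0,0,0.1,-3.1,0,0,0,0,0,0,0,0,0,0]
}}

```text
t: 45.07
tcp_pos: [404.0, -149.0, 139.2]
ee_rot: [-179.8, -0.1, 94.8]
wrist_force: [-0.1, -0.1, -0.4]
width: -0.004
```

Call:
{"fn": "servo_tool", "kwargs": {
  "targets": [0,0,0,0,0,0,0,0,3,0,0,0,0,0,3,0,0,0,0,0,3,0,0,0,0,0,1,0,0,0]
}}

```text
t: 45.48
tcp_pos: [407.3, -148.9, 36.4]
ee_rot: [-179.8, -0.2, 94.8]
wrist_force: [-0.5, 0.9, -0.5]
width: 0.003
```

Call:
{"fn": "servo_tool", "kwargs": {
  "targets": [0,0,0,0,0,0,0,0,0,0,0,0]
}}

```text
t: 45.65
tcp_pos: [408.6, -150.0, 39.7]
ee_rot: [-180.0, -0.0, 94.8]
wrist_force: [-0.1, -0.2, 0.3]
width: 0.002
```

```bash
python3 look.py w31.png
```

```text
[ 408.9 -150.2   40.4] [179.9   0.   94.8] -0.001 [0.4 0.3 0.1]
```

View pics/w31.png

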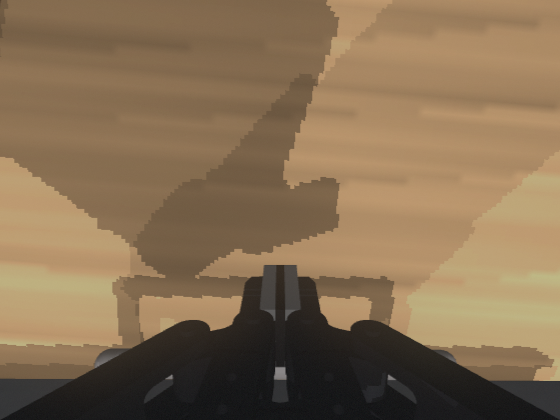

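Call:
{"fn": "servo_tool", "kwargs": {
  "targets": [0,0.7,0,0,0,0,0,0.7,0,0,0,0,0,1,0,0,0,0,0,1,0,0,0,0,0,1,0,0,0,0]
}}

```text
t: 46.12
tcp_pos: [452.8, -146.3, 40.6]
ee_rot: [180.0, 0.1, 94.8]
wrist_force: [-4.4, -2.5, 1.9]
width: -0.001
```

Call:
{"fn": "servo_tool", "kwargs": {
  "targets": [0,1,0,0,0,0,0,1,0,0,0,0,0,1,0,0,0,0,0,1,0,0,0,0,0,1,0,0,0,0]
}}

```text
t: 46.53
tcp_pos: [502.6, -142.3, 40.6]
ee_rot: [180.0, 0.1, 94.9]
wrist_force: [-4.0, -3.4, 0.8]
width: 0.001
```

```bash
python3 look.py w32.png; python3 -c "
from h import *
save(cam('side'),'s32.png',(230,80,450,290),3.5)"
```

```text
[ 504.3 -142.2   40.8] [1.799e+02 1.000e-01 9.480e+01] -0.004 [ 0.5 -0.   0.4]
```

View pics/s32.png

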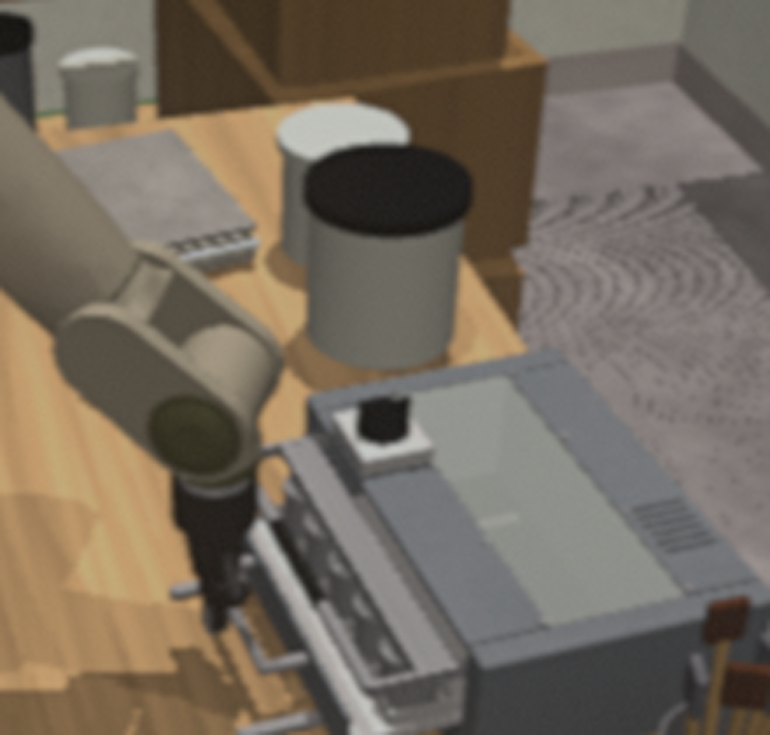

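Call:
{"fn": "servo_tool", "kwargs": {
  "targets": [0,1,0,0,0,0,0,1,0,0,0,0,0,1,0,0,0,0,0,1,0,0,0,0,0,1,0,0,0,0]
}}

```text
t: 47.05
tcp_pos: [551.3, -137.6, 40.0]
ee_rot: [-179.9, -0.0, 94.8]
wrist_force: [-4.8, -1.2, 1.0]
width: -0.001
```

Call:
{"fn": "servo_tool", "kwargs": {
  "targets": [0,1,0,0,0,0,0,1,0,0,0,0,0,0.8,0,0,0,0,0,0.5,0,0,0,0,0,0,0,0,0,0]
}}

```text
t: 47.47
tcp_pos: [585.0, -134.8, 40.1]
ee_rot: [179.9, 0.0, 94.8]
wrist_force: [-0.7, 0.1, 0.4]
width: -0.0
```

Call:
{"fn": "servo_tool", "kwargs": {
  "targets": [0,0.3,0,0,0,0,0,0.2,0,0,0,0,0,0,0,0,0,0]
}}

```text
t: 47.72
tcp_pos: [589.5, -134.5, 39.9]
ee_rot: [180.0, -0.0, 94.8]
wrist_force: [-0.3, 1.0, -0.1]
width: 0.004
```

Call:
{"fn": "servo_tool", "kwargs": {
  "targets": [0,0.3,0,0,0,0,0,0.2,0,0,0,0,0,0,0,0,0,0]
}}

```text
t: 47.97
tcp_pos: [594.8, -134.2, 39.9]
ee_rot: [179.9, 0.0, 94.8]
wrist_force: [-0.1, -0.7, 0.2]
width: 0.0
```

Call:
{"fn": "servo_tool", "kwargs": {
  "targets": [0,0.2,0,0,0,0,0,0.1,0,0,0,0,0,0,0,0,0,0]
}}

```text
t: 48.22
tcp_pos: [597.6, -133.9, 39.8]
ee_rot: [180.0, 0.0, 94.8]
wrist_force: [-0.4, -0.3, 1.5]
width: -0.0
```

Call:
{"fn": "servo_tool", "kwargs": {
  "targets": [0,0.2,0,0,0,0,0,0.1,0,0,0,0,0,0,0,0,0,0]
}}

```text
t: 48.47
tcp_pos: [598.2, -133.8, 39.8]
ee_rot: [-179.6, -0.1, 94.8]
wrist_force: [-14.3, -1.8, 8.8]
width: -0.002
```

Call:
{"fn": "servo_tool", "kwargs": {
  "targets": [0,-1,0,0,0,0,0,-3,0,0,0,0,0,-3,0,0,0,0,0,-3,0,0,0,0,0,0,0,0,0,0]
}}

```text
t: 48.88
tcp_pos: [496.5, -141.5, 39.3]
ee_rot: [-179.8, -0.1, 94.8]
wrist_force: [-0.8, -0.5, -0.5]
width: 0.005
```

Call:
{"fn": "servo_tool", "kwargs": {
  "targets": [0,0,-4,0,0,0,0,0,-4,0,0,0,0,0,-4,0,0,0,0,0,-4,0,0,0,0,0,-4,0,0,0]
}}

```text
t: 49.3
tcp_pos: [500.9, -141.9, 242.4]
ee_rot: [179.9, 0.0, 94.8]
wrist_force: [1.1, -0.2, 0.5]
width: -0.002
```

Call:
{"fn": "servo_tool", "kwargs": {
  "targets": [0,0,-3,0,0,0,0,0,0,0,0,0,0,0,0,0,0,0],
  "grip": 0
}}

```text
t: 49.55
tcp_pos: [501.5, -142.2, 271.2]
ee_rot: [179.8, 0.1, 94.8]
wrist_force: [0.2, 0.6, -1.6]
width: 0.42
```

```bash
python3 look.py w33.png; python3 -c "
from h import *
save(cam('side'),'s33.png',(230,80,450,290),3.5); save(cam('top'),'t33.png',(240,30,410,230),3)"
```

```text
[ 500.9 -142.   269.5] [180.    0.   94.8] 0.508 [ 0.2 -0.5 -1. ]
```

View pics/s33.png

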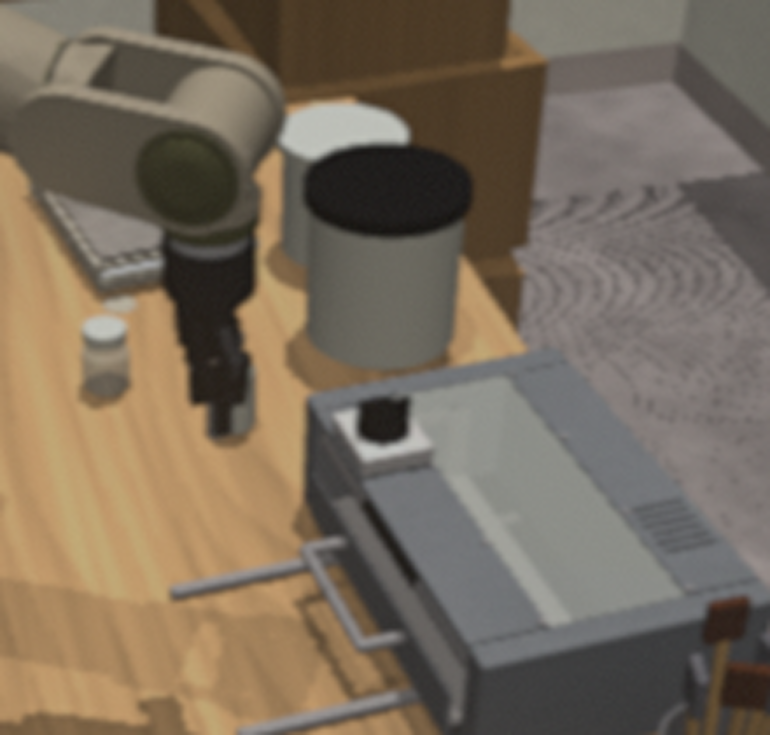

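View pics/t33.png

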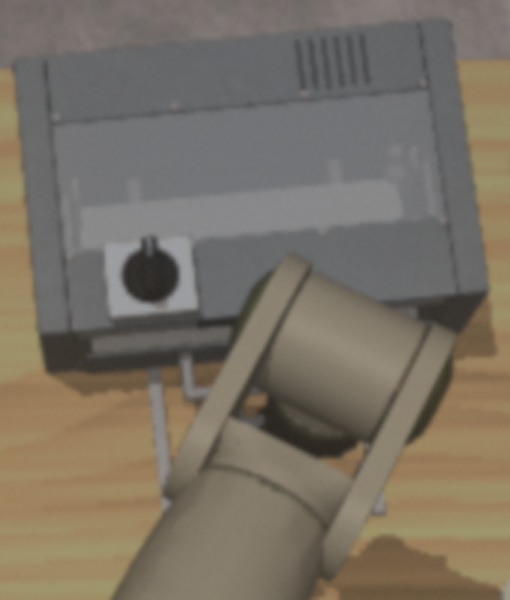

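View pics/w33.png

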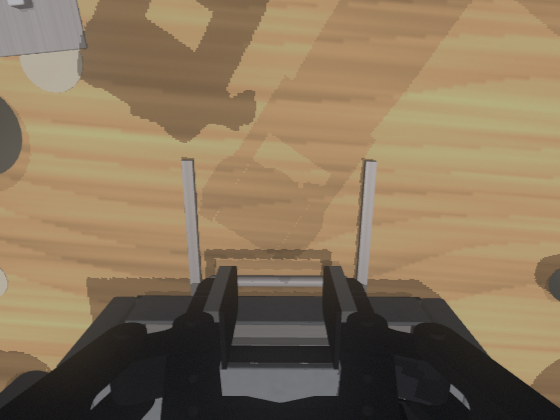

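```bash
python3 - <<'E'
from h import *
t=cam("top"); s=cam("side")
f=lambda x,y:(240+(x+.5)/3-.5,30+(y+.5)/3-.5)
c=np.mean([onz(t,*f(*p),150) for p in [(104,243),(194,237),(199,311),(109,319)]],0); print('box',c)
k=onz(t,*f(150,273),154); print('knob',k)
S=onz(t,*f(150,240),184);print('far end top',S)
p=np.array([c[0],c[1],184]); print((proj(s,p)-[230,80])*3.5)
print(go([k[0]-95,k[1]-8,271]))
E
```

```text
box [692.40327957 -27.85306501 150.        ]
knob [695.04024526 -26.52827666 154.        ]
far end top [714.50425904 -26.61335199 184.        ]
[382.9129123  397.48760859]
[ 9.86 10.83 -0.25]
```

Call:
{"fn": "servo_tool", "kwargs": {
  "targets": [2.2,2.7,0,0,0,0,2.2,2.7,0,0,0,0,2.2,2.7,0,0,0,0,2.2,2.7,0,0,0,0,1.0,2.7,0,0,0,0]
}}

```text
t: 50.22
tcp_pos: [627.8, -30.2, 269.0]
ee_rot: [-179.9, -0.1, 94.9]
wrist_force: [0.9, -0.7, -0.5]
width: 1.002
```

Call:
{"fn": "servo_tool", "kwargs": {
  "targets": [0,0,0,0,0,0,0,0,0,0,0,0,0,0,0,0,0,0]
}}

```text
t: 50.47
tcp_pos: [626.5, -33.3, 269.0]
ee_rot: [-179.9, -0.0, 94.8]
wrist_force: [0.1, -0.2, 0.1]
width: 1.001
```

```bash
python3 look.py w34.png
```

```text
[626.4 -33.6 269.5] [-180.    -0.    94.8] 1.002 [-0.3 -0.5  0.7]
```

View pics/w34.png

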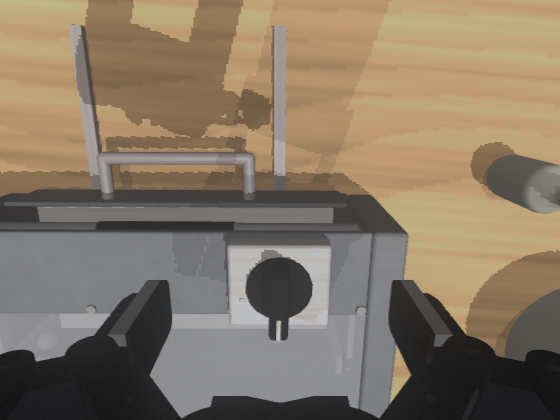

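```bash
python3 - <<'E'
from h import *
w=cam("wrist")
d=onz(w,279.5,289.5,154); print('disc',d, 'width',np.linalg.norm(onz(w,246,289,154)-onz(w,313,289,154)))
c=np.mean([onz(w,*p,150) for p in [(228,243),(329,243),(231,327),(328,327)]],0); print('box',c)
e=onz(w,279,340,184); print('end',e)
save(w,"w34b.png",(210,220,350,360),5)
print(go([d[0],d[1],200]))
E
```

```text
disc [691.89818317 -28.57726184 154.        ] width 51.430940748478385
box [691.5569159  -28.97389294 150.        ]
end [715.49116338 -26.97724052 184.        ]
[-0.03  6.57  6.99]
```

View pics/w34b.png

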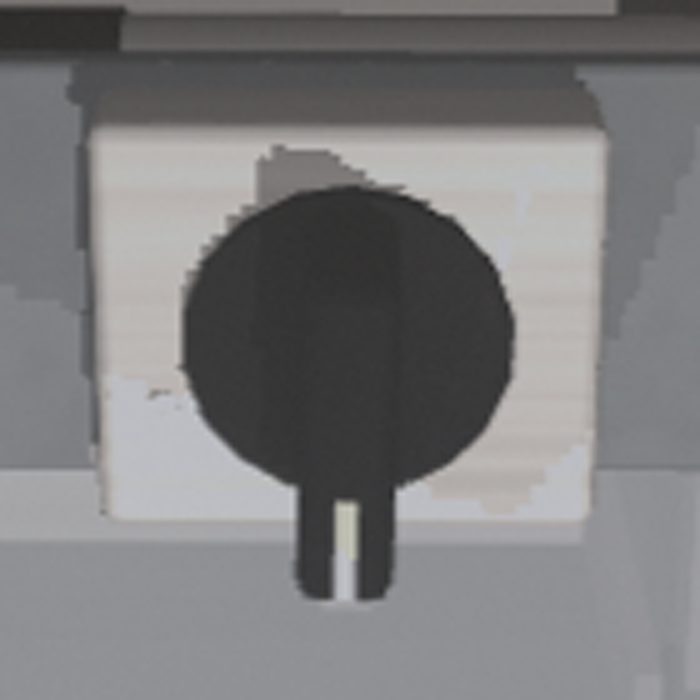

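Call:
{"fn": "servo_tool", "kwargs": {
  "targets": [0,2.2,0,0,0,0,0,2.2,0,0,0,0,0,2.15,0,0,0,0,0,0,2.5,0,0,0,0,0,2.5,0,0,0]
}}

```text
t: 50.98
tcp_pos: [693.2, -28.5, 220.3]
ee_rot: [179.8, 0.1, 94.8]
wrist_force: [0.4, -0.4, -1.6]
width: 1.0
```

Call:
{"fn": "servo_tool", "kwargs": {
  "targets": [0,0,2.0,0,0,0,0,0,2.0,0,0,0,0,0,2.1,0,0,0,0,0,0,0,0,0,0,0,0,0,0,0]
}}

```text
t: 51.4
tcp_pos: [691.7, -28.1, 158.9]
ee_rot: [-179.9, -0.0, 94.8]
wrist_force: [0.7, 0.2, 1.0]
width: 1.0
```

Call:
{"fn": "servo_tool", "kwargs": {
  "targets": [0,0,0,0,0,0,0,0,0,0,0,0]
}}

```text
t: 51.57
tcp_pos: [692.7, -27.9, 160.9]
ee_rot: [179.8, 0.1, 94.8]
wrist_force: [0.1, 0.3, 0.1]
width: 1.002
```

```bash
python3 look.py w35.png
```

```text
[692.7 -27.8 160.6] [179.9   0.   94.8] 1.0 [0.5 0.1 0.1]
```

View pics/w35.png

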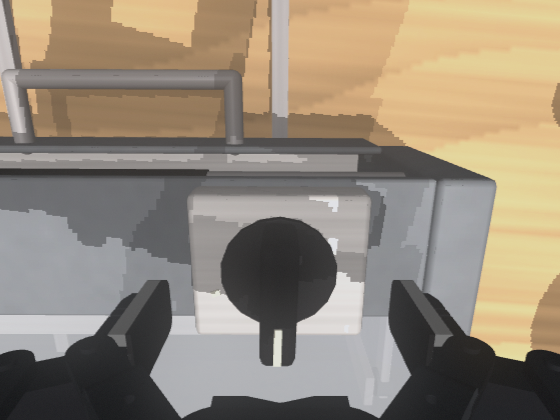

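Call:
{"fn": "servo_tool", "kwargs": {
  "targets": [0,0,0.15,0,0,0,0,0,0,0,0,0,0,0,0,0,0,0,0,0,0,0,0,0,0,0,0,0,0,0],
  "grip": 255,
  "newtons": 40
}}

```text
t: 52.03
tcp_pos: [692.2, -27.5, 157.4]
ee_rot: [180.0, 0.0, 94.8]
wrist_force: [0.1, 1.0, 1.3]
width: 0.301
```

Call:
{"fn": "servo_tool", "kwargs": {
  "targets": [0,0,0,0,0,0,0,0,0,0,0,0,0,0,0,0,0,0,0,0,0,0,0,0]
}}

```text
t: 52.37
tcp_pos: [692.4, -28.3, 157.6]
ee_rot: [180.0, 0.1, 94.8]
wrist_force: [1.9, -4.4, 1.6]
width: 0.15
```

Call:
{"fn": "servo_tool", "kwargs": {
  "targets": [0,0,0,0,0,0.1,0,0,0,0,0,0.1,0,0,0,0,0,0.1,0,0,0,0,0,0.1,0,0,0,0,0,0.1]
}}

```text
t: 52.78
tcp_pos: [692.3, -28.6, 157.6]
ee_rot: [179.9, 0.1, 65.9]
wrist_force: [-2.9, -6.5, 3.9]
width: 0.152
```

Call:
{"fn": "servo_tool", "kwargs": {
  "targets": [0,0,0,0,0,0.1,0,0,0,0,0,0.1,0,0,0,0,0,0.1,0,0,0,0,0,0.1,0,0,0,0,0,0.1]
}}

```text
t: 53.2
tcp_pos: [692.2, -29.0, 157.6]
ee_rot: [179.9, 0.1, 37.2]
wrist_force: [-3.2, -6.5, 5.2]
width: 0.156
```

Call:
{"fn": "servo_tool", "kwargs": {
  "targets": [0,0,0,0,0,0.1,0,0,0,0,0,0.1,0,0,0,0,0,0,0,0,0,0,0,0]
}}

```text
t: 53.53
tcp_pos: [692.2, -29.1, 157.6]
ee_rot: [179.9, 0.1, 26.0]
wrist_force: [-1.3, -8.2, 1.3]
width: 0.154
```

Now release, lift, and check everything.

Call:
{"fn": "servo_tool", "kwargs": {
  "targets": [0,0,0,0,0,0,0,0,0,0,0,0,0,0,0,0,0,0,0,0,0,0,0,0,0,0,0,0,0,0],
  "grip": 0
}}

```text
t: 53.95
tcp_pos: [692.2, -27.2, 157.3]
ee_rot: [-180.0, 0.0, 26.1]
wrist_force: [0.6, -0.1, -0.0]
width: 0.857
```

Call:
{"fn": "servo_tool", "kwargs": {
  "targets": [0,0,-2,0,0,0,0,0,-3,0,0,0,0,0,-3.5,0,0,0,0,0,-3.5,0,0,0,0,0,0,0,0,0]
}}

```text
t: 54.37
tcp_pos: [693.5, -27.5, 285.5]
ee_rot: [179.6, -0.6, 26.1]
wrist_force: [1.0, 0.2, 1.3]
width: 1.0
```

Call:
{"fn": "servo_tool", "kwargs": {
  "targets": [-3,-1.5,0,0,0,0,-3,-1.5,0,0,0,0,-3,-1.5,0,0,0,0,-3,-1.5,0,0,0,0,-3,-1.5,0,0,0,0]
}}

```text
t: 54.78
tcp_pos: [522.7, -25.7, 277.0]
ee_rot: [-180.0, -0.0, 26.1]
wrist_force: [0.2, -1.0, -0.1]
width: 1.001
```

Call:
{"fn": "servo_tool", "kwargs": {
  "targets": [-3,-1.5,0,0,0,0,-3,-1.5,0,0,0,0,-3,-1.5,0,0,0,0,0,0,0,0,0,0,0,0,0,0,0,0]
}}

```text
t: 55.2
tcp_pos: [423.2, -25.1, 277.9]
ee_rot: [179.9, -0.1, 26.0]
wrist_force: [0.4, 0.0, 0.8]
width: 0.997
```

```bash
python3 look.py w36.png; python3 -c "
from h import *
save(cam('side'),'s36.png',(180,120,450,310),2.9); save(cam('top'),'t36.png',(240,30,410,230),3)"
```

```text
[424.2 -25.2 277.7] [ 1.799e+02 -1.000e-01  2.610e+01] 1.002 [ 0.6  0.  -0.5]
```

View pics/t36.png

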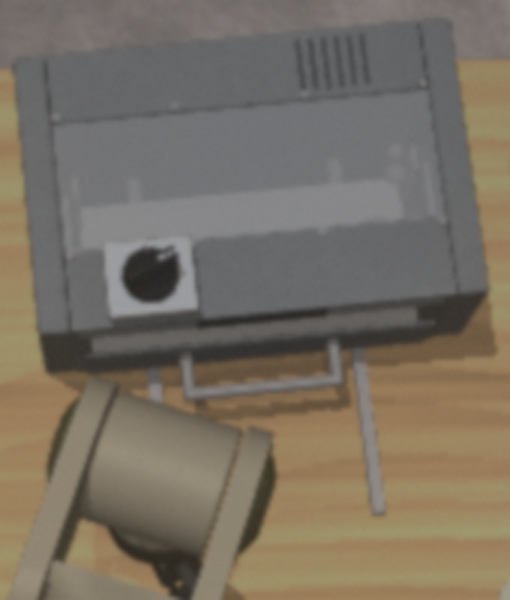

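View pics/s36.png

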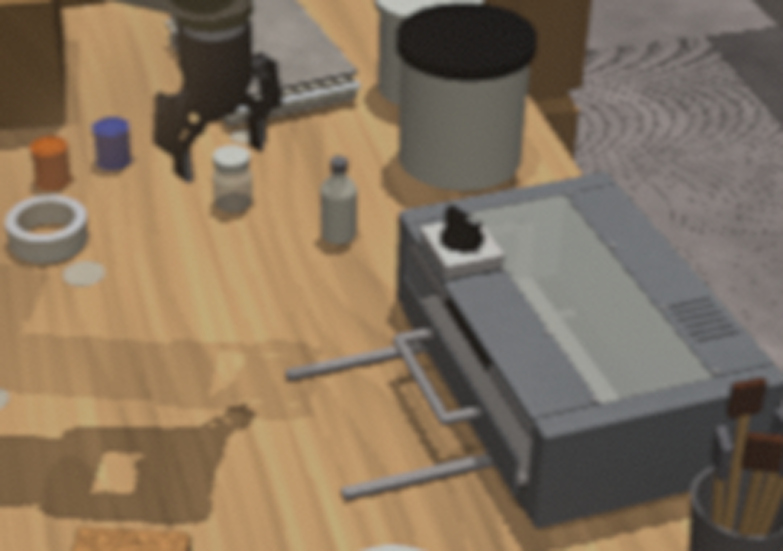

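View pics/w36.png

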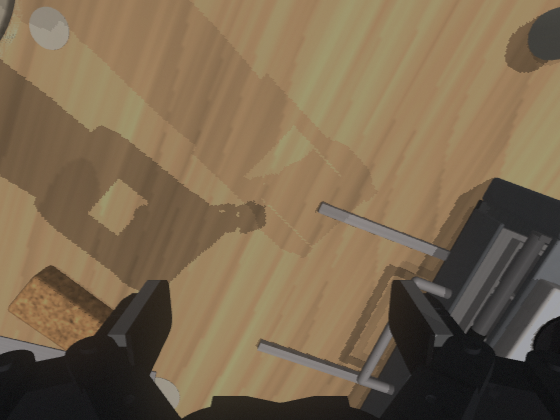

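```bash
python3 - <<'E'
from h import *
t=cam("top"); f=lambda x,y:(240+(x+.5)/3-.5,30+(y+.5)/3-.5)
e=np.array([np.cos(np.radians(4.8)),np.sin(np.radians(4.8)),0])
now=onz(t,*f(264,390),50); start=(np.array([450.2,-79.8,50])+np.array([461.6,-216.9,50]))/2
print(now, (now-start)@e)
s=r.sense(); print(s['t'],s['qd'].round(2))
r.sign_off()
E
```

```text
[ 614.53681138 -133.41897134   50.        ] 159.3298460272257
55.4 [-0.06  0.14  0.17 -0.05  0.08 -0.09]
the job is handed in; nothing more can be done
```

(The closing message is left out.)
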